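# Put the pile of pencil tins back on their docks

## Robot

A 6-joint arm with a two-finger parallel gripper is mounted at the origin on the work surface. World frame = base frame: x ahead of the robot, y to its left, z up, the work surface at z = 0. Lengths are in mm, angles in rad, forces in N, time in s.
With the tool pointing down it reaches from about 350 to 1000 mm from the base axis. Payload 7.1 kg.
Tool frame: the origin (TCP) lies at the very end of the fingers, on their centre line; the grasp point (between the pads) lies 19 mm behind it (grip_point_offset is the distance from the TCP to the grasp point, in mm); z points along the fingers, y is the direction in which the jaws open and shut (so a half turn about z gives the same grasp; the last joint's range is limited). The gripper opens to 85 mm and grips with 20 to 120 N. Pads are 22 mm wide; open, the fingers measure 114 mm over their backs; the gripper's body (76 mm by 85 mm) begins 54 mm behind the grasp point. The pads swing forward as they close: fully open they stand 13 mm farther back than shut.
Start: joints at [-0.019, 0.423, 1.63, -0, 1.089, -0.019], TCP at [624.984, 0.026, 231.319] pointing down, gripper open.
Joint ranges: [-3, 3], [-0.9, 2.11], [0.09, 2.58], [-1.31, 4.45], [0.11, 2.69], [-2.54, 2.54]. Speed limits (rad/s): [2.39, 2.39, 3.01, 3.14, 3.14, 3.14].

## Interface

Orientations are given as a rotation vector (axis times angle).
In Python, from bench import * gives the robot as it stands.
- The arm moves only by the tool move_arm, never from a script. Its arguments are lists of equal length, an entry for each row: "rotation": the turn, a rotation vector about the tool's x, y, z as a fraction of full scale, a list of three; "travel": the shift along the tool's x, y, z as a fraction of full scale, a list of three; "hand": the finger opening in mm, from 0 to 85.4. A call has 1 to 20 rows; each row is the pose to reach, as a shift and turn from the pose commanded when the call began, along the tool's axes at that moment; what a row does not reach only later rows make up. Full scale, the value 1, is 0.1 m for a shift and pi/2 rad for a turn. A row lasts 1/10 s, in which the tool goes at most 50 mm and 8.59 degrees, less where a joint would pass 70% of its speed; a pose out of reach is approached as far as the arm can. A call with a number of a shift or a turn outside -1 to 1 is refused whole. A call with a gripper value outside its range is refused whole. The fingers move at their own pace and stop on an object; "newtons" is the grip in N (left out, the last holds). Time passes only in rows, so rows that repeat a pose let the fingers close. It gives the time, the measured TCP pose, the force and the opening at its end, in the units of the state.
- get_obs(): the state, without advancing time (a new reading comes with each control period).
- read_camera(name): name is "scene" or "side" or "wrist"; returns a dict with "image" (480x640x3 uint8, red, green, blue), "fov_y" (degrees; the focal length in pixels is half the picture's height over the tangent of half this angle, whatever the lens; pixels are square), "cx", "cy" (the principal point, pixels), "extrinsics" (4x4, takes a point from world to camera coordinates); the wrist camera has in their place "tool_from_camera" (4x4, takes a point from camera to tool coordinates, whose origin is the TCP and whose axes are the flange's). Camera axes: x right, y down, z forward; pixel columns grow to the right and rows downward; lengths in mm; the calibration is good to about 2 mm. A picture is of the moment at which its call begins: read the wrist's pose just before it. There is no depth.
- sign_off(): hands the job in, once; it reports no verdict.
The state is a dict: "time_s": time; "qpos": joint angles; "joint_velocities": joint speeds; "joint_efforts": joint torques, N m; "tool_pos": TCP position; "eef_rot": TCP orientation; "force": force on the tool from outside, world axes, zero at the start; "torque": the same for the moment, N m; "gripper_width": finger opening in mm.
Only numpy, scipy, OpenCV 4.12 (cv2) and the standard library are available. Lean on these libraries where they do the work, as an engineer would, in place of code of your own. Each camera call takes 0.05 s, during which the arm holds its last target. There are 200 camera calls.

## Task

Take the crosswise pile of five pencil tins apart from the top down, one tin at a time, and set each tin straight onto the dock board with felt the colour of its lid: lengthwise between the two end stops, flat on the felt and not sticking out over the sides. Keep the tins level, lid up, set them down rather than drop them, and let go of them all.

Things in the scene. Friction and masses are not known exactly. Their poses are not given: they have to be found in the camera images.
- tin_red: pencil tin, aluminium, red lid: rigid box 140 mm long (its x), 48 mm wide (its y), 30 mm high (z up), 160 g. Origin: centre of its underside. At the start: bottom layer, parallel to the green one, about 100 mm between centres, sides vary. Layers lie crosswise, undersides 4, 34, 64 mm above the table. Either end may point either way in the dock.
- tin_yellow: pencil tin, aluminium, yellow lid: rigid box 140 mm long (its x), 48 mm wide (its y), 30 mm high (z up), 160 g. Origin: centre of its underside. At the start: alone on top, across the middle of blue and white. Layers lie crosswise, undersides 4, 34, 64 mm above the table. Either end may point either way in the dock.
- tin_green: pencil tin, aluminium, green lid: rigid box 140 mm long (its x), 48 mm wide (its y), 30 mm high (z up), 160 g. Origin: centre of its underside. At the start: bottom layer, parallel to the red one, about 100 mm between centres, sides vary. Layers lie crosswise, undersides 4, 34, 64 mm above the table. Either end may point either way in the dock.
- tin_blue: pencil tin, aluminium, blue lid: rigid box 140 mm long (its x), 48 mm wide (its y), 30 mm high (z up), 160 g. Origin: centre of its underside. At the start: middle layer, parallel to the white one, about 100 mm between centres, sides vary. Layers lie crosswise, undersides 4, 34, 64 mm above the table. Either end may point either way in the dock.
- tin_white: pencil tin, aluminium, white lid: rigid box 140 mm long (its x), 48 mm wide (its y), 30 mm high (z up), 160 g. Origin: centre of its underside. At the start: middle layer, parallel to the blue one, about 100 mm between centres, sides vary. Layers lie crosswise, undersides 4, 34, 64 mm above the table. Either end may point either way in the dock.
- dock_red: fixed wooden board with red felt: 166 mm long (its x), 64 mm wide (its y), its felt 6 mm above the table; an upright stop 5 mm thick at each end rises 10 mm above the felt, 156 mm clear between the stops; the long sides are open. Origin: centre of its underside. Docks stand left and right of the pile among desk things up to 45 mm high.
- dock_yellow: fixed wooden board with yellow felt: 166 mm long (its x), 64 mm wide (its y), its felt 6 mm above the table; an upright stop 5 mm thick at each end rises 10 mm above the felt, 156 mm clear between the stops; the long sides are open. Origin: centre of its underside. Docks stand left and right of the pile among desk things up to 45 mm high.
- dock_green: fixed wooden board with green felt: 166 mm long (its x), 64 mm wide (its y), its felt 6 mm above the table; an upright stop 5 mm thick at each end rises 10 mm above the felt, 156 mm clear between the stops; the long sides are open. Origin: centre of its underside. Docks stand left and right of the pile among desk things up to 45 mm high.
- dock_blue: fixed wooden board with blue felt: 166 mm long (its x), 64 mm wide (its y), its felt 6 mm above the table; an upright stop 5 mm thick at each end rises 10 mm above the felt, 156 mm clear between the stops; the long sides are open. Origin: centre of its underside. Docks stand left and right of the pile among desk things up to 45 mm high.
- dock_white: fixed wooden board with white felt: 166 mm long (its x), 64 mm wide (its y), its felt 6 mm above the table; an upright stop 5 mm thick at each end rises 10 mm above the felt, 156 mm clear between the stops; the long sides are open. Origin: centre of its underside. Docks stand left and right of the pile among desk things up to 45 mm high.
There are look-alikes about, which are no part of the job. What is shaped like the tin_green but orange or turquoise is not meant.

How it is judged (in metres and radians):
On the way, in this order (a step that is already met when the one before it is completed fails the run):
1. the top tin (yellow) lies on its dock (x of tin_yellow in the frame of dock_yellow between -0.011 and 0.011 m and y of tin_yellow in the frame of dock_yellow between -0.012 and 0.012 m and z of tin_yellow in the frame of dock_yellow between 0.003 and 0.009 m and angle between the x axis of tin_yellow and the x axis of dock_yellow, either way round below 0.15 rad and angle between tin_yellow's own z axis and vertical below 0.06 rad and linear speed of tin_yellow below 0.03 m/s), for 0.2 s.
2. both tins of the middle layer (blue, white) lie on their docks as well (all of step 1 and x of tin_blue in the frame of dock_blue between -0.011 and 0.011 m and y of tin_blue in the frame of dock_blue between -0.012 and 0.012 m and z of tin_blue in the frame of dock_blue between 0.003 and 0.009 m and angle between the x axis of tin_blue and the x axis of dock_blue, either way round below 0.15 rad and angle between each of tin_blue, tin_white's own z axis and vertical below 0.06 rad and linear speed of each of tin_blue, tin_white below 0.03 m/s and x of tin_white in the frame of dock_white between -0.011 and 0.011 m and y of tin_white in the frame of dock_white between -0.012 and 0.012 m and z of tin_white in the frame of dock_white between 0.003 and 0.009 m and angle between the x axis of tin_white and the x axis of dock_white, either way round below 0.15 rad), for 0.2 s.
3. both tins of the bottom layer (red, green) lie on their docks as well (all of step 2 and x of tin_red in the frame of dock_red between -0.011 and 0.011 m and y of tin_red in the frame of dock_red between -0.012 and 0.012 m and z of tin_red in the frame of dock_red between 0.003 and 0.009 m and angle between the x axis of tin_red and the x axis of dock_red, either way round below 0.15 rad and angle between each of tin_red, tin_green's own z axis and vertical below 0.06 rad and linear speed of each of tin_red, tin_green below 0.03 m/s and x of tin_green in the frame of dock_green between -0.011 and 0.011 m and y of tin_green in the frame of dock_green between -0.012 and 0.012 m and z of tin_green in the frame of dock_green between 0.003 and 0.009 m and angle between the x axis of tin_green and the x axis of dock_green, either way round below 0.15 rad), for 0.2 s.
At the end, for the whole second after the job is handed in: Every tin lies on the dock of its own colour: centre within 11 mm lengthwise and 12 mm sideways of the dock's centre, parallel to it within 0.15 rad (either way round), flat on the felt (height within 3 mm, tilt under 0.06 rad) and at rest (all of step 3); the robot touches nothing.
It fails at once if a tin is tipped by more than 0.6 rad (angle between any of tin_red, tin_yellow, tin_green, tin_blue, tin_white's own z axis and vertical above 0.6 rad).
It fails at once if a tin is dropped (moves faster than 0.7 m/s out of the fingers) ((contact force between tin_red and the fingers below 0.05 N and linear speed of tin_red above 0.7 m/s) or (contact force between tin_yellow and the fingers below 0.05 N and linear speed of tin_yellow above 0.7 m/s) or (contact force between tin_green and the fingers below 0.05 N and linear speed of tin_green above 0.7 m/s) or (contact force between tin_blue and the fingers below 0.05 N and linear speed of tin_blue above 0.7 m/s) or (contact force between tin_white and the fingers below 0.05 N and linear speed of tin_white above 0.7 m/s)).
It also fails if it takes over 104 s, if anything falls off the work surface, if the arm or the gripper's body presses on something with over 40 N, if the wrist force passes 120 N, or if a joint passes its speed limit or range.

## Working session

There is one attempt and no reset: what is moved stays moved. The work goes in short steps, Python scripts to look and compute and a tool call to move; the robot and the scene stay as the last step left them, time stands still between calls to the robot, and variables do not carry over. Pictures are saved under pics/ and viewed, about 12 in all and at most 16, crops included, and the job is handed in when it is done.

Besides the shell and the picture viewer there is one more tool, called by a JSON object that holds its "name" and its "arguments". move_arm: Moves the arm, as the interface text tells. Shift numbers are shares of 0.1 m and turn numbers shares of pi/2 rad, none past 1 either way. Its arguments: {"type":"object","properties":{"rotation":{"type":"array"},"travel":{"type":"array"},"hand":{"type":"array"},"newtons":{"type":"number"}},"required":["rotation","travel","hand"]}

```bash
mkdir -p pics; ls
python3 - <<'E'
from bench import *
import cv2,numpy as np
print(get_obs())
for n in ("scene","side","wrist"):
    c=read_camera(n); cv2.imwrite(f"pics/{n}0.png",c["image"][:,:,::-1])
    print(n,{k:(np.round(v,4).tolist() if k!="image" else 0) for k,v in c.items()})
E
```

```text
pics
{'time_s': 0.0, 'qpos': array([-1.89774658e-02,  4.23848608e-01,  1.63070141e+00, -3.28382023e-05,
        1.08860595e+00, -1.89898004e-02]), 'joint_velocities': array([ 0.00117929, -0.0006638 ,  0.00040513,  0.00071019,  0.00126889,
        0.00019249]), 'joint_efforts': array([ 6.87376578e-04, -5.57382560e+01, -2.81743366e+01,  7.52266601e-05,
        7.21184188e-03,  1.02962622e-05]), 'tool_pos': array([6.24444306e+02, 4.15909943e-02, 2.30536362e+02]), 'eef_rot': array([-2.22062841e+00, -2.22068967e+00,  1.73542890e-03]), 'force': array([-0.02118138,  0.74400094, -0.81967566]), 'torque': array([-0.06371115, -0.01769689,  0.00272415]), 'gripper_width': 85.45966415408793}
scene {'image': 0, 'fov_y': 43.1684, 'cx': 330.6245, 'cy': 241.4465, 'extrinsics': [[-0.4236, 0.9056, -0.0193, 268.6221], [0.7104, 0.3189, -0.6275, -281.6026], [-0.5621, -0.2795, -0.7784, 1586.1007], [0.0, 0.0, 0.0, 1.0]]}
side {'image': 0, 'fov_y': 49.0508, 'cx': 311.8917, 'cy': 234.2673, 'extrinsics': [[-0.9697, -0.2436, -0.0176, 471.2027], [-0.1407, 0.6162, -0.775, 155.9051], [0.1996, -0.749, -0.6318, 1213.2118], [0.0, 0.0, 0.0, 1.0]]}
wrist {'image': 0, 'fov_y': 61.6185, 'cx': 321.2686, 'cy': 247.2496, 'tool_from_camera': [[0.0002, -0.9661, -0.2583, 64.5076], [1.0, 0.0003, -0.0003, 0.1599], [0.0004, -0.2583, 0.9661, -142.7039], [0.0, 0.0, 0.0, 1.0]]}
```

View pics/scene0.png

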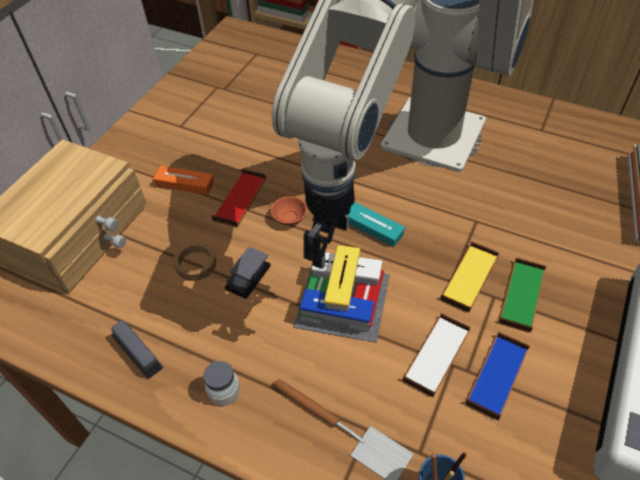

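View pics/side0.png

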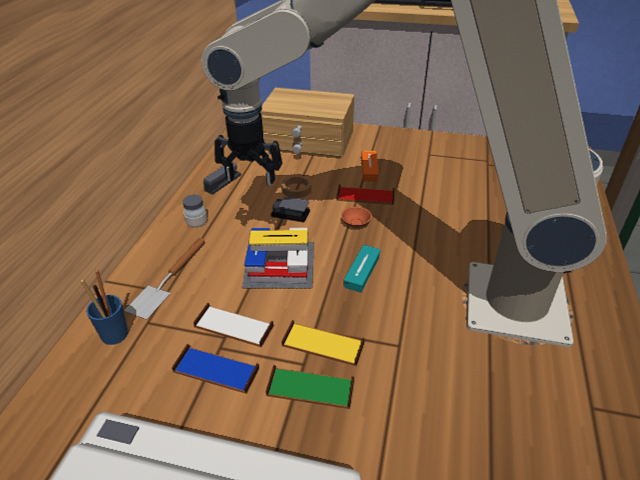

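View pics/wrist0.png

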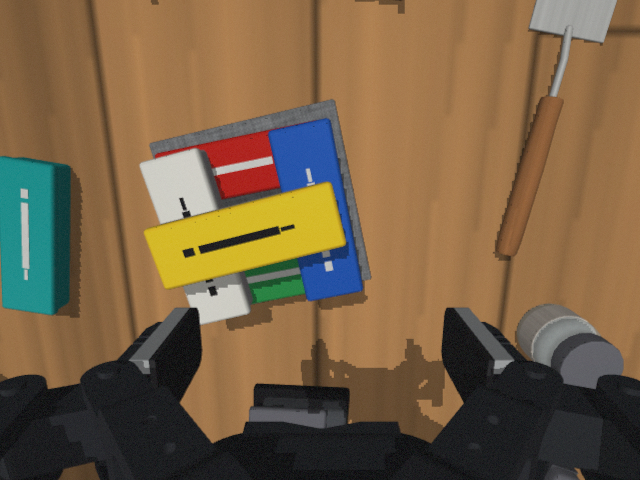

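Scene view: the pile is at about (343,290), with yellow on top, blue nearest, white behind, and red and green underneath. The docks are yellow (470,277), green (523,293), white (437,353), blue (498,375) and dark red (240,197). The look-alikes are the orange tin (183,178) and the turquoise tin (376,223). The wrist view shows yellow at (245,235). Next I rectify the views and fit rectangles.

```bash
cat > h.py <<'E'
from bench import *
import cv2,numpy as np
from scipy.spatial.transform import Rotation as R
def cam(n):
    o=get_obs(); c=read_camera(n); f=240/np.tan(np.radians(c["fov_y"])/2)
    K=np.array([[f,0,c["cx"]],[0,f,c["cy"]],[0,0,1]])
    if n=="wrist":
        T=np.eye(4);T[:3,:3]=R.from_rotvec(o["eef_rot"]).as_matrix();T[:3,3]=o["tool_pos"]
        E=np.linalg.inv(T@c["tool_from_camera"])
    else:E=np.array(c["extrinsics"])
    return c["image"][:,:,::-1].copy(),K@E[:3]
def rect(img,P,z,box,s=2):
    """top-down view of plane z; box=(x0,x1,y0,y1) mm; cols = x, rows = y, s px/mm"""
    x0,x1,y0,y1=box
    H=P@np.array([[1/s,0,x0],[0,1/s,y0],[0,0,z],[0,0,1]])
    return cv2.warpPerspective(img,np.linalg.inv(H),(int((x1-x0)*s),int((y1-y0)*s)))
HUE={"yellow":(20,35),"green":(45,80),"blue":(105,130),"red":(172,6)}
def mask(im,col):
    h,S,v=cv2.split(cv2.cvtColor(im,cv2.COLOR_BGR2HSV))
    if col=="white": m=(S<40)&(v>150)
    else:
        a,b=HUE[col]; m=((h>=a)&(h<=b)) if a<b else ((h>=a)|(h<=b)); m&=(S>150)&(v>50)
    return m.astype(np.uint8)*255
def find(img,P,z,box,col,s=2):
    m=mask(rect(img,P,z,box,s),col)
    m=cv2.morphologyEx(cv2.morphologyEx(m,cv2.MORPH_CLOSE,np.ones((15,15))),cv2.MORPH_OPEN,np.ones((7,7)))
    cs,_=cv2.findContours(m,0,1); out=[]
    for c in cs:
        if cv2.contourArea(c)/s/s<1500: continue
        (cx,cy),(w,h),a=cv2.minAreaRect(c)
        if w<h: w,h,a=h,w,a+90
        out.append([box[0]+cx/s,box[2]+cy/s,w/s,h/s,(a+90)%180-90])
    return np.round(out,1).tolist()
E
python3 - <<'E'
from h import *
for n in ("scene","side","wrist"):
    i,P=cam(n); f=lambda p:np.round((P@[*p,1])[:2]/(P@[*p,1])[2],0)
    print(n,"origin-ish",f((600,100,0)))
    if n!="wrist":
        for c in ("red","yellow","green","blue","white"):
            print(" dock",c,find(i,P,6,(250,900,-350,480),c))
    for c,z in (("yellow",94),("blue",64),("white",64),("red",34),("green",34)):
        print(" tin",c,find(i,P,z,(450,780,-40,240),c))
E
```

```text
scene origin-ish [383. 329.]
 dock red [[404.0, -329.8, 156.0, 40.5, 0.0]]
 dock yellow [[401.8, 220.6, 155.3, 62.5, -5.2], [512.1, -29.2, 157.2, 53.9, 13.9]]
 dock green [[401.3, 333.2, 147.3, 54.7, 3.4]]
 dock blue [[602.2, 335.9, 152.5, 57.9, -4.8], [589.6, -8.3, 146.2, 52.5, -78.9]]
 dock white [[609.1, 216.7, 152.2, 60.2, -6.7], [833.0, 168.4, 139.4, 64.7, 80.9], [474.6, 15.6, 51.1, 50.6, -76.4]]
 tin yellow [[495.2, 216.0, 90.5, 47.0, 0.0], [570.0, -3.6, 144.1, 51.3, 13.9]]
 tin blue [[621.8, 15.3, 122.9, 48.8, -78.2]]
 tin white [[641.8, 220.0, 143.8, 55.4, -6.5], [514.7, 30.6, 48.3, 47.9, -76.2]]
 tin red []
 tin green []
side origin-ish [255. 290.]
 dock red [[566.5, 22.4, 143.2, 54.6, 10.9], [409.8, -327.5, 159.5, 45.0, 0.0]]
 dock yellow [[406.9, 221.9, 156.4, 61.6, -5.0], [603.3, -97.9, 156.3, 62.4, 14.4]]
 dock green [[405.8, 334.4, 154.4, 57.6, 3.3]]
 dock blue [[606.6, 337.0, 153.4, 58.8, -4.7], [636.6, -10.6, 76.2, 50.2, -78.4]]
 dock white [[612.5, 218.4, 152.7, 59.9, -6.7], [827.8, 170.4, 145.9, 65.1, 80.0], [532.0, -27.9, 60.5, 51.3, -75.5]]
 tin yellow [[567.0, 3.5, 140.7, 55.9, 14.5]]
 tin blue [[610.6, 50.7, 71.1, 46.9, -78.3]]
 tin white [[512.7, 34.6, 56.4, 48.0, -75.5]]
 tin red [[556.2, 50.7, 138.7, 53.0, 11.0]]
 tin green []
wrist origin-ish [293.  98.]
 tin yellow [[569.6, -4.3, 139.0, 50.7, 14.3]]
 tin blue [[619.9, 15.5, 123.0, 47.1, -78.1]]
 tin white [[514.5, 29.9, 48.1, 46.0, -76.0]]
 tin red [[556.7, 43.4, 58.6, 47.1, 11.3]]
 tin green []
```

```bash
cat >> h.py <<'E'
def yaw(o): # world angle of tool y
    m=R.from_rotvec(o["eef_rot"]).as_matrix(); return np.degrees(np.arctan2(m[1,1],m[0,1]))
def plan(pts,start=None):
    """pts: list of (x,y,z,yaw deg); prints travel/rotation fractions per leg"""
    if start is None:
        o=get_obs(); start=(*o["tool_pos"],yaw(o)); print("at",np.round(start,1),"t",round(o["time_s"],1),"F",np.round(o["force"],1),"w",round(o["gripper_width"],1))
    for p in pts:
        d=np.subtract(p[:3],start[:3]); a=np.radians(start[3])
        print("  ->",p,"travel",np.round([(-np.sin(a)*d[0]+np.cos(a)*d[1])/100,(np.cos(a)*d[0]+np.sin(a)*d[1])/100,-d[2]/100],3),"rot z",round(-(p[3]-start[3])/90,3))
        start=p
E
python3 - <<'E'
from h import *
for n in ("scene","side"):
    i,P=cam(n); print(n,find(i,P,6,(300,560,-450,-200),"red"))
plan([(580,-4,200,90),(569.6,-4.3,120,104.3),(569.6,-4.3,70,104.3)])
E
```

```text
scene [[406.0, -346.4, 156.1, 63.0, 5.3]]
side [[410.0, -342.2, 158.6, 64.8, 5.5]]
at [624.9   0.  231.2   0. ] t 0.4 F [ 0.2  0.5 -0.6] w 85.5
  -> (580, -4, 200, 90) travel [-0.04  -0.449  0.312] rot z -1.0
  -> (569.6, -4.3, 120, 104.3) travel [ 0.104 -0.003  0.8  ] rot z -0.159
  -> (569.6, -4.3, 70, 104.3) travel [-0.   0.   0.5] rot z -0.0
```

{"name": "move_arm", "arguments": {"rotation": [[0,0,-1],[0,0,-1],[0,0,-1],[0,0,-1],[0,0,-1],[0,0,-1],[0,0,-1],[0,0,-1],[0,0,-1],[0,0,-1],[0,0,-1],[0,0,-1]], "travel": [[-0.04,-0.449,0.2],[-0.04,-0.449,0.2],[-0.04,-0.449,0.2],[-0.04,-0.449,0.2],[-0.04,-0.449,0.2],[-0.04,-0.449,0.2],[-0.04,-0.449,0.2],[-0.04,-0.449,0.2],[-0.04,-0.449,0.2],[-0.04,-0.449,0.2],[-0.04,-0.449,0.2],[-0.04,-0.449,0.2]], "hand": [85,85,85,85,85,85,85,85,85,85,85,85], "newtons": 35}}

```text
time_s: 1.6
tool_pos: [580.1, -4.0, 211.3]
eef_rot: [-0.001, 3.142, -0.0]
force: [0.1, 0.1, -0.1]
gripper_width: 85.0
```

Run:
```python
from h import *
i,P=cam("wrist"); cv2.imwrite("pics/w1.png",i)
for c,z in (("yellow",94),("blue",64),("white",64),("red",34),("green",34)):print(c,find(i,P,z,(430,780,-160,180),c))
plan([(569.6,-4.3,120,104.3),(569.6,-4.3,70,104.3)])
```

```text
yellow [[464.8, 158.0, 55.5, 43.0, 0.0], [568.7, -3.6, 138.2, 47.8, 14.3]]
blue [[609.6, 54.1, 47.4, 42.1, 12.0], [629.1, -38.8, 47.3, 43.4, 11.8]]
white [[594.8, 164.0, 130.5, 31.0, 0.0], [533.5, 36.5, 88.5, 44.4, 14.4]]
red [[564.7, 45.4, 54.1, 45.3, 11.3]]
green [[587.3, -53.6, 47.5, 41.0, 13.8]]
at [580.1  -4.  211.3  89.9] t 1.6 F [-0.3 -0.8  0.3] w 84.8
  -> (569.6, -4.3, 120, 104.3) travel [ 0.105 -0.003  0.913] rot z -0.16
  -> (569.6, -4.3, 70, 104.3) travel [-0.   0.   0.5] rot z -0.0
```

{"name": "move_arm", "arguments": {"rotation": [[0,0,-0.08],[0,0,-0.16],[0,0,-0.16],[0,0,-0.16],[0,0,-0.16]], "travel": [[0.11,0,0.3],[0.11,0,0.6],[0.11,0,0.9],[0.11,0,0.91],[0.11,0,0.91]], "hand": [85,85,85,85,85]}}

```text
time_s: 2.15
tool_pos: [569.0, -4.0, 120.3]
eef_rot: [0.391, -3.116, -0.0]
force: [-0.6, -0.2, 0.9]
gripper_width: 84.8
```

{"name": "move_arm", "arguments": {"rotation": [[0,0,0],[0,0,0],[0,0,0],[0,0,0],[0,0,0],[0,0,0],[0,0,0],[0,0,0],[0,0,0],[0,0,0],[0,0,0],[0,0,0]], "travel": [[0,0,0.15],[0,0,0.3],[0,0,0.45],[0,0,0.5],[0,0,0.5],[0,0,0.5],[0,0,0.5],[0,0,0.5],[0,0,0.5],[0,0,0.5],[0,0,0.5],[0,0,0.5]], "hand": [85,85,85,85,85,40,40,40,40,40,40,40], "newtons": 35}}

```text
time_s: 3.35
tool_pos: [569.6, -3.9, 71.0]
eef_rot: [-0.394, 3.116, -0.0]
force: [-0.7, 1.2, 6.7]
gripper_width: 47.3
```

Run:
```python
from h import *
plan([(569,-4,150,104.3),(490,70,150,94.9),(420,145,150,84.9),(404.4,221.2,150,84.9),(404.4,221.2,80,84.9),(404.4,221.2,13,84.9)])
```

```text
at [569.6  -3.9  71.  104.4] t 3.4 F [-0.7  1.2  6.7] w 47.3
  -> (569, -4, 150, 104.3) travel [ 0.006  0.001 -0.79 ] rot z 0.001
  -> (490, 70, 150, 94.9) travel [0.583 0.912 0.   ] rot z 0.104
  -> (420, 145, 150, 84.9) travel [0.633 0.807 0.   ] rot z 0.111
  -> (404.4, 221.2, 150, 84.9) travel [ 0.223  0.745 -0.   ] rot z -0.0
  -> (404.4, 221.2, 80, 84.9) travel [0.  0.  0.7] rot z -0.0
  -> (404.4, 221.2, 13, 84.9) travel [0.   0.   0.67] rot z -0.0
```

{"name": "move_arm", "arguments": {"rotation": [[0,0,0],[0,0,0],[0,0,0],[0,0,0],[0,0,0]], "travel": [[0,0,-0.1],[0,0,-0.3],[0,0,-0.5],[0,0,-0.7],[0,0,-0.79]], "hand": [40,40,40,40,40]}}

```text
time_s: 3.85
tool_pos: [569.8, -4.1, 151.3]
eef_rot: [-0.394, 3.115, -0.001]
force: [0.1, 0.0, -1.7]
gripper_width: 47.6
```

{"name": "move_arm", "arguments": {"rotation": [[0,0,0.02],[0,0,0.05],[0,0,0.08],[0,0,0.104],[0,0,0.104]], "travel": [[0.12,0.18,0],[0.28,0.44,0],[0.44,0.7,0],[0.583,0.912,0],[0.583,0.912,0]], "hand": [40,40,40,40,40]}}

```text
time_s: 4.35
tool_pos: [486.7, 71.1, 148.8]
eef_rot: [0.14, -3.135, -0.0]
force: [0.5, -0.4, -1.3]
gripper_width: 47.1
```

{"name": "move_arm", "arguments": {"rotation": [[0,0,0.03],[0,0,0.06],[0,0,0.09],[0,0,0.111],[0,0,0.111]], "travel": [[0.15,0.2,0],[0.32,0.4,0],[0.48,0.61,0],[0.633,0.807,0],[0.633,0.807,0]], "hand": [40,40,40,40,40]}}

```text
time_s: 4.85
tool_pos: [418.1, 145.5, 149.1]
eef_rot: [-0.133, -3.137, 0.001]
force: [1.5, -0.4, -1.6]
gripper_width: 47.5
```

{"name": "move_arm", "arguments": {"rotation": [[0,0,0],[0,0,0],[0,0,0],[0,0,0],[0,0,0]], "travel": [[0.06,0.2,0.1],[0.12,0.4,0.3],[0.18,0.6,0.5],[0.223,0.745,0.7],[0.223,0.745,0.7]], "hand": [40,40,40,40,40]}}

```text
time_s: 5.35
tool_pos: [403.5, 221.1, 77.4]
eef_rot: [-0.132, -3.136, 0.002]
force: [-0.6, -0.3, -1.3]
gripper_width: 47.4
```

```bash
cat >> h.py <<'E'
def overlay(i,P,polys,name):
    """polys: (cx,cy,L,W,ang,z) outlines drawn on the picture"""
    for cx,cy,L,W,a,z in polys:
        b=cv2.boxPoints(((cx,cy),(L,W),a)); q=np.c_[b,np.full(4,z),np.ones(4)]@P.T
        cv2.polylines(i,[np.int32(q[:,:2]/q[:,2:])],True,(255,0,255),1)
    cv2.imwrite(name,i)
E
python3 - <<'E'
from h import *
i,P=cam("wrist"); overlay(i,P,[(404.4,221.2,156,64,-5.1,6)],"pics/w2.png")
plan([(404.4,221.2,30,84.9)])
E
```

```text
at [403.9 220.7  78.4  85.2] t 5.4 F [-1.2  0.4 -2. ] w 47.2
  -> (404.4, 221.2, 30, 84.9) travel [-0.004  0.006  0.484] rot z 0.003
```

View pics/w2.png

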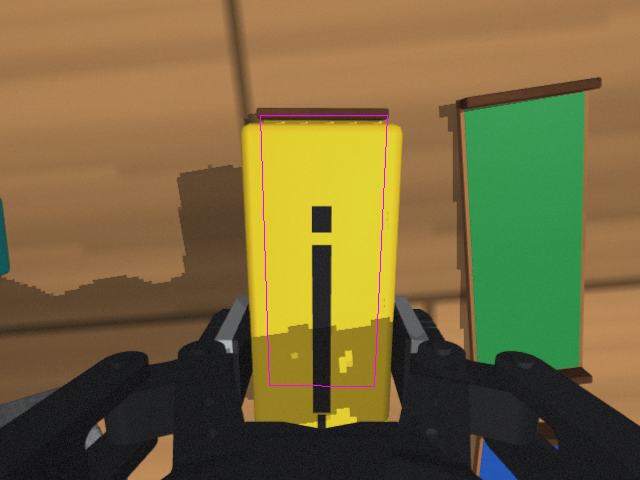

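Wrist view: the tin is over the yellow dock. The near stop shows at rows 108–122, columns 257–388, and the magenta prediction fits it sideways. I check it lengthwise with numbers.

Run:
```python
from h import *
i,P=cam("wrist"); o=get_obs(); z=o["tool_pos"][2]+23.5
print("tin",find(i,P,z,(300,520,120,320),"yellow"))
for L,zz in((166,16),(156,16),(166,0)):
    b=cv2.boxPoints(((404.4,221.2),(L,64),-5.1)); q=np.c_[b,np.full(4,zz),np.ones(4)]@P.T; print(L,zz,np.round(q[:,:2]/q[:,2:]).tolist())
hsv=cv2.cvtColor(i,cv2.COLOR_BGR2HSV); print(i[100:128,320].tolist())
# green dock through the wrist too: compare calibrations
print("green",find(i,P,6,(300,520,270,400),"green"))
```

```text
tin [[384.1, 221.5, 101.6, 46.4, -4.8]]
166 16 [[391.0, 103.0], [258.0, 102.0], [268.0, 401.0], [377.0, 402.0]]
156 16 [[391.0, 114.0], [259.0, 113.0], [268.0, 394.0], [378.0, 394.0]]
166 0 [[386.0, 105.0], [263.0, 105.0], [272.0, 385.0], [374.0, 386.0]]
[[81, 125, 170], [78, 122, 169], [77, 121, 166], [80, 126, 170], [79, 123, 166], [79, 124, 167], [71, 112, 151], [40, 62, 88], [30, 51, 78], [40, 56, 84], [40, 56, 86], [40, 57, 87], [35, 55, 87], [41, 58, 92], [40, 57, 91], [40, 59, 92], [33, 50, 78], [25, 41, 57], [30, 45, 68], [46, 93, 125], [37, 131, 154], [39, 131, 158], [32, 141, 162], [43, 167, 192], [35, 154, 183], [35, 172, 205], [37, 185, 219], [46, 190, 221]]
green [[405.5, 333.3, 154.5, 59.4, 3.4]]
```

Run:
```python
from h import *
plan([(407,221,25,84.9),(407,221,13.3,84.9)])
```

```text
at [404.4 220.5  79.1  85.1] t 5.5 F [ 0.1 -0.8 -2.2] w 47.1
  -> (407, 221, 25, 84.9) travel [-0.025  0.007  0.541] rot z 0.002
  -> (407, 221, 13.3, 84.9) travel [0.    0.    0.117] rot z -0.0
```

{"name": "move_arm", "arguments": {"rotation": [[0,0,0],[0,0,0],[0,0,0],[0,0,0],[0,0,0],[0,0,0],[0,0,0],[0,0,0],[0,0,0]], "travel": [[-0.025,0.005,0.15],[-0.025,0.005,0.3],[-0.025,0.005,0.42],[-0.025,0.005,0.52],[-0.025,0.005,0.58],[-0.025,0.005,0.62],[-0.025,0.005,0.65],[-0.025,0.005,0.662],[-0.025,0.005,0.662]], "hand": [40,40,40,40,40,40,40,40,40]}}

```text
time_s: 6.35
tool_pos: [406.7, 221.2, 13.2]
eef_rot: [0.135, 3.138, 0.0]
force: [-0.6, 0.3, -1.9]
gripper_width: 47.3
```

{"name": "move_arm", "arguments": {"rotation": [[0,0,0],[0,0,0],[0,0,0],[0,0,0],[0,0,0],[0,0,0],[0,0,0],[0,0,0],[0,0,0]], "travel": [[0,0,0],[0,0,0],[0,0,0],[0,0,0],[0,0,0],[0,0,-0.2],[0,0,-0.5],[0,0,-0.8],[0,0,-1]], "hand": [64,64,64,64,64,64,64,64,64]}}

```text
time_s: 7.25
tool_pos: [407.0, 221.3, 114.9]
eef_rot: [0.135, 3.137, 0.001]
force: [0.1, 0.3, -0.1]
gripper_width: 63.9
```

Run:
```python
from h import *
i,P=cam("wrist"); cv2.imwrite("pics/w3.png",i)
print("yellow",find(i,P,36,(300,520,120,320),"yellow"))
s,Q=cam("side")
print("yellow side",find(s,Q,36,(300,520,120,320),"yellow"))
for c in("green","blue","white"): print(c,find(i,P,6,(300,720,120,420),c))
plan([(480,140,170,60),(540,80,170,20)])
```

```text
yellow [[402.7, 220.5, 145.7, 53.5, -5.1]]
yellow side [[401.1, 237.8, 152.9, 75.0, -4.9]]
green [[405.5, 333.5, 154.6, 59.1, 3.5]]
blue []
white []
at [408.1 222.  115.5  85.1] t 7.3 F [ 0.  -0.6  0.1] w 64.0
  -> (480, 140, 170, 60) travel [-0.787 -0.754 -0.545] rot z 0.278
  -> (540, 80, 170, 20) travel [-0.82 -0.22  0.  ] rot z 0.444
```

View pics/w3.png

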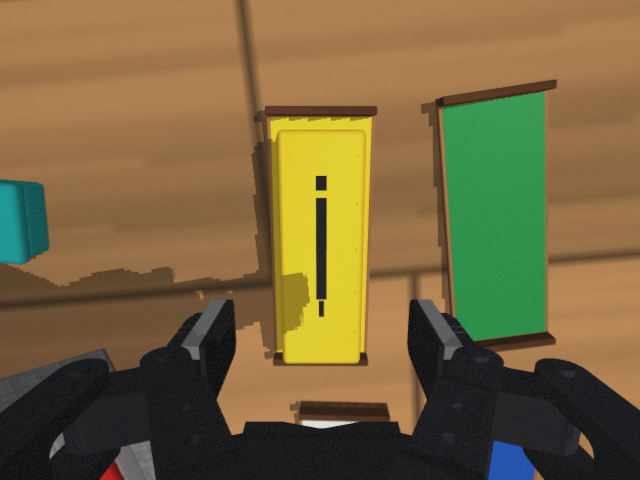

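Wrist view: the yellow tin lies in its dock. The lid spans rows 130–363, the near stop rows 106–116 and the far stop to row 365. I put numbers on this centring and get fresh wrist poses for the remaining tins.

Run:
```python
from h import *
i,P=cam("wrist")
def unp(u,v,z):
    A=np.column_stack([P[:,0],P[:,1],-np.array([u,v,1])]); return np.round(np.linalg.solve(A,-(P[:,2]*z+P[:,3]))[:2],1)
print("lid",unp(321,130,36),unp(322,363,36),"L/R mid",unp(278,240,36),unp(367,240,36))
print("stops",unp(321,106,16),unp(321,364,16), "board L/R", unp(272,240,6),unp(371,240,6))
```

```text
lid [338.7 227.3] [476.9 216. ] L/R mid [396.4 197.8] [400.8 248.2]
stops [325.3 228.5] [489.8 214.3] board L/R [403.3 190.1] [408.9 253.7]
```

{"name": "move_arm", "arguments": {"rotation": [[0,0,0.1],[0,0,0.2],[0,0,0.28],[0,0,0.28]], "travel": [[-0.26,-0.25,-0.3],[-0.52,-0.5,-0.6],[-0.787,-0.754,-0.9],[-0.787,-0.754,-0.9]], "hand": [85,85,85,85]}}

```text
time_s: 7.8
tool_pos: [483.0, 137.4, 205.7]
eef_rot: [0.825, 3.025, 0.004]
force: [0.2, 0.2, 0.3]
gripper_width: 85.1
```

{"name": "move_arm", "arguments": {"rotation": [[0,0,0.09],[0,0,0.18],[0,0,0.27],[0,0,0.36],[0,0,0.444],[0,0,0.444]], "travel": [[-0.2,-0.05,0],[-0.4,-0.1,0],[-0.6,-0.15,0],[-0.82,-0.22,0],[-0.82,-0.22,0],[-0.82,-0.22,0]], "hand": [85,85,85,85,85,85]}}

```text
time_s: 8.4
tool_pos: [537.2, 78.8, 200.9]
eef_rot: [-1.804, -2.568, 0.004]
force: [0.3, -0.3, 0.5]
gripper_width: 84.9
```

Run:
```python
from h import *
i,P=cam("wrist"); cv2.imwrite("pics/w4.png",i)
for c,z in (("blue",64),("white",64),("red",34),("green",34)):print(c,find(i,P,z,(430,780,-160,160),c))
plan([(620,16,120,12)])
```

```text
blue [[619.5, 9.6, 138.4, 47.1, -78.1]]
white [[537.3, 9.1, 102.0, 91.3, -82.2]]
red [[557.2, 45.0, 136.9, 47.9, 11.3]]
green [[583.9, -48.0, 50.9, 48.5, 11.6]]
at [537.1  79.1 201.2  20.1] t 8.4 F [0.1 0.8 0.3] w 84.8
  -> (620, 16, 120, 12) travel [-0.877  0.562  0.812] rot z 0.09
```

View pics/w4.png

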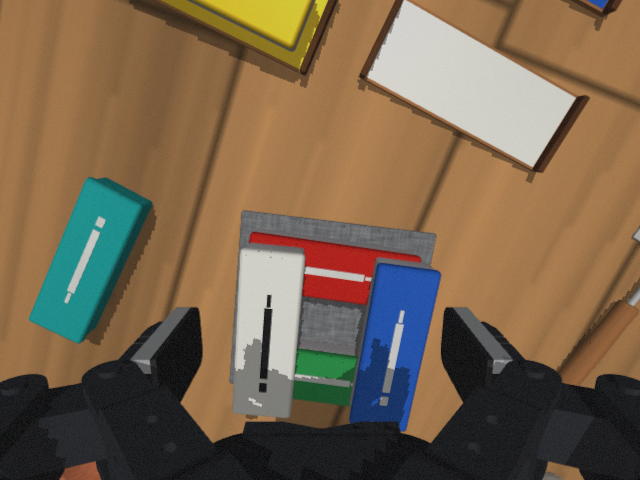

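Wrist view: blue lies at (395,345), white at (268,330), red at (330,270) and green at (325,375). Yellow is docked within about 1 mm. The blue tin in the pile is the one with the blue lid; blue is the only tin-shaped thing of that colour. I add bookkeeping for the commanded pose and plan the blue pick.

```bash
cat >> h.py <<'E'
import json
def cmd(moves):
    """advance the stored commanded pose by final rows (tx,ty,tz,rz)"""
    try:p=json.load(open("cmd.json"))
    except FileNotFoundError:p=[624.984,.026,231.319,0.]
    for tx,ty,tz,rz in moves:
        a=np.radians(p[3]); p=[p[0]+100*(-np.sin(a)*tx+np.cos(a)*ty),p[1]+100*(np.cos(a)*tx+np.sin(a)*ty),p[2]-100*tz,p[3]-90*rz]
    json.dump(p,open("cmd.json","w")); o=get_obs()
    print("cmd",np.round(p,1),"meas",np.round([*o["tool_pos"],yaw(o)],1),"t",round(o["time_s"],1),"F",np.round(o["force"],1),"w",round(o["gripper_width"],1)); return p
E
python3 - <<'E'
from h import *
p=cmd([(-.04,-.449,.2,-1),(.11,0,.91,-.16),(0,0,.5,0),(0,0,-.79,0),(.583,.912,0,.104),(.633,.807,0,.111),(.223,.745,.7,0),(-.025,.005,.662,0),(0,0,-1,0),(-.787,-.754,-.9,.28),(-.82,-.22,0,.444)])
i,P=cam("wrist")
def unp(u,v,z):
    A=np.column_stack([P[:,0],P[:,1],-np.array([u,v,1])]); return np.linalg.solve(A,-(P[:,2]*z+P[:,3]))[:2]
w=[unp(*c,64) for c in((239,250),(304,252),(291,417),(233,412))]; print("white",np.round(w,1).tolist(),cv2.minAreaRect(np.float32(w)))
plan([(619.7,9,115,11.9),(619.7,9,40.5,11.9),(619.7,9,125,11.9),(600,100,130,20),(590,190,120,50),(600,280,110,85.3),(607.1,337,78,85.3),(607.1,337,12.6,85.3)],p)
E
```

```text
cmd [538.3  79.  203.1  19.9] meas [537.1  79.1 201.2  20.1] t 8.4 F [0.1 0.8 0.3] w 84.8
white [[484.9, 47.0], [529.5, 61.7], [565.8, -72.9], [520.3, -84.7]] ((524.9539184570312, -11.744636535644531), (47.037967681884766, 139.45932006835938), 15.121968269348145)
  -> (619.7, 9, 115, 11.9) travel [-0.935  0.527  0.881] rot z 0.089
  -> (619.7, 9, 40.5, 11.9) travel [0.    0.    0.745] rot z -0.0
  -> (619.7, 9, 125, 11.9) travel [ 0.     0.    -0.845] rot z -0.0
  -> (600, 100, 130, 20) travel [ 0.931 -0.005 -0.05 ] rot z -0.09
  -> (590, 190, 120, 50) travel [0.88  0.214 0.1  ] rot z -0.333
  -> (600, 280, 110, 85.3) travel [0.502 0.754 0.1  ] rot z -0.392
  -> (607.1, 337, 78, 85.3) travel [-0.024  0.574  0.32 ] rot z -0.0
  -> (607.1, 337, 12.6, 85.3) travel [0.    0.    0.654] rot z -0.0
```

{"name": "move_arm", "arguments": {"rotation": [[0,0,0.03],[0,0,0.06],[0,0,0.089],[0,0,0.089],[0,0,0.089],[0,0,0.089]], "travel": [[-0.31,0.18,0.2],[-0.62,0.35,0.45],[-0.935,0.527,0.7],[-0.935,0.527,0.88],[-0.935,0.527,0.88],[-0.935,0.527,0.88]], "hand": [85,85,85,85,85,85]}}

```text
time_s: 9.1
tool_pos: [618.6, 9.6, 114.6]
eef_rot: [-1.975, -2.441, 0.002]
force: [-0.2, -0.3, 1.7]
gripper_width: 85.1
```

Run:
```python
from h import *
p=cmd([(-.935,.527,.88,.089)])
i,P=cam("wrist"); overlay(i,P,[(619.7,9,140,48,-78.1,64)],"pics/w5.png")
print(find(i,P,64,(560,680,-90,110),"blue"))
```

```text
cmd [619.7   9.  115.1  11.9] meas [618.6   9.6 114.6  12. ] t 9.1 F [-0.2 -0.3  1.7] w 85.1
[[621.0, 8.5, 137.2, 46.7, -78.1]]
```

View pics/w5.png

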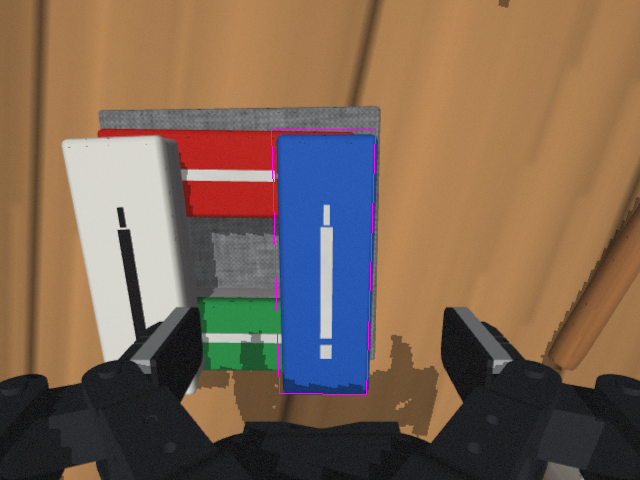

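Wrist view: the predicted blue outline (277–375, 128–394) fits the tin, and the left finger clears white by about 16 mm. I grip.

{"name": "move_arm", "arguments": {"rotation": [[0,0,0],[0,0,0],[0,0,0],[0,0,0],[0,0,0],[0,0,0],[0,0,0],[0,0,0],[0,0,0],[0,0,0],[0,0,0],[0,0,0],[0,0,0],[0,0,0]], "travel": [[0,0,0.2],[0,0,0.4],[0,0,0.6],[0,0,0.7],[0,0,0.745],[0,0,0.745],[0,0,0.745],[0,0,0.745],[0,0,0.745],[0,0,0.745],[0,0,0.745],[0,0,0.745],[0,0,0.745],[0,0,0.745]], "hand": [85,85,85,85,85,85,40,40,40,40,40,40,40,40]}}

```text
time_s: 10.55
tool_pos: [620.4, 9.0, 41.7]
eef_rot: [1.979, 2.438, 0.002]
force: [-0.7, 0.3, 6.2]
gripper_width: 47.3
```

{"name": "move_arm", "arguments": {"rotation": [[0,0,0],[0,0,0],[0,0,0],[0,0,0],[0,0,0]], "travel": [[0,0,-0.1],[0,0,-0.3],[0,0,-0.5],[0,0,-0.7],[0,0,-0.845]], "hand": [40,40,40,40,40]}}

```text
time_s: 11.05
tool_pos: [619.9, 9.0, 126.8]
eef_rot: [1.979, 2.439, 0.001]
force: [0.5, -0.2, -0.9]
gripper_width: 46.9
```

{"name": "move_arm", "arguments": {"rotation": [[0,0,-0.02],[0,0,-0.05],[0,0,-0.07],[0,0,-0.09],[0,0,-0.09]], "travel": [[0.15,0,-0.01],[0.4,0,-0.03],[0.7,0,-0.05],[0.931,0,-0.05],[0.931,0,-0.05]], "hand": [40,40,40,40,40]}}

```text
time_s: 11.55
tool_pos: [598.9, 103.2, 129.3]
eef_rot: [-1.795, -2.576, 0.001]
force: [0.6, 0.4, -1.2]
gripper_width: 47.5
```

{"name": "move_arm", "arguments": {"rotation": [[0,0,-0.07],[0,0,-0.14],[0,0,-0.21],[0,0,-0.28],[0,0,-0.333],[0,0,-0.333]], "travel": [[0.18,0.04,0],[0.36,0.08,0],[0.54,0.13,0],[0.72,0.17,0],[0.88,0.214,0],[0.88,0.214,0]], "hand": [40,40,40,40,40,40]}}

```text
time_s: 12.15
tool_pos: [589.9, 191.6, 129.5]
eef_rot: [-1.07, -2.953, 0.0]
force: [0.0, -0.8, -1.7]
gripper_width: 47.3
```

{"name": "move_arm", "arguments": {"rotation": [[0,0,-0.08],[0,0,-0.16],[0,0,-0.24],[0,0,-0.32],[0,0,-0.392],[0,0,-0.392]], "travel": [[0.1,0.15,0.04],[0.2,0.3,0.08],[0.3,0.45,0.12],[0.4,0.6,0.16],[0.502,0.754,0.2],[0.502,0.754,0.2]], "hand": [40,40,40,40,40,40]}}

```text
time_s: 12.75
tool_pos: [600.4, 281.0, 109.0]
eef_rot: [-0.128, -3.138, 0.0]
force: [0.3, -0.4, -2.0]
gripper_width: 47.3
```

{"name": "move_arm", "arguments": {"rotation": [[0,0,0],[0,0,0],[0,0,0],[0,0,0],[0,0,0]], "travel": [[-0.01,0.2,0.1],[-0.02,0.4,0.2],[-0.024,0.574,0.32],[-0.024,0.574,0.32],[-0.024,0.574,0.32]], "hand": [40,40,40,40,40]}}

```text
time_s: 13.25
tool_pos: [607.1, 337.5, 77.0]
eef_rot: [-0.13, -3.137, 0.002]
force: [0.1, -0.9, -0.7]
gripper_width: 47.3
```

```bash
cat >> h.py <<'E'
def unp(P,u,v,z):
    A=np.column_stack([P[:,0],P[:,1],-np.array([u,v,1])]); return np.round(np.linalg.solve(A,-(P[:,2]*z+P[:,3]))[:2],1)
E
python3 - <<'E'
from h import *
p=cmd([(0,0,.745,0),(0,0,-.845,0),(.931,0,-.05,-.09),(.88,.214,0,-.333),(.502,.754,.2,-.392),(-.024,.574,.32,0)])
i,P=cam("wrist"); overlay(i,P,[(607,337,166,64,-4.7,16)],"pics/w6.png")
print(find(i,P,p[2]+23.5,(500,720,250,420),"blue"))
plan([(607,337,12.6,85.3)],p)
E
```

```text
cmd [607.8 337.1  78.1  85.2] meas [607.1 337.5  77.   85.3] t 13.2 F [ 0.1 -0.9 -0.7] w 47.3
[[586.0, 338.5, 103.0, 45.6, -4.8]]
  -> (607, 337, 12.6, 85.3) travel [ 0.008 -0.002  0.655] rot z -0.001
```

View pics/w6.png

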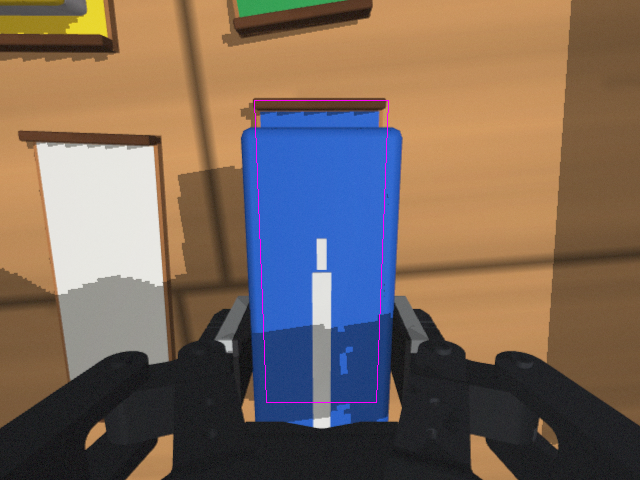

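Wrist view: blue is over its dock. The stop's outer edge is at row 98, columns 253–386, so the dock sits about 1 mm off the prediction. The lid's near edge is at row 128. I unproject both and lower.

Run:
```python
from h import *
i,P=cam("wrist"); o=get_obs(); z=o["tool_pos"][2]+23.5
print(o["tool_pos"],"lid end",unp(P,322,128,z),"stop",unp(P,320,98.5,16))
```

```text
[607.70225323 336.890749    77.99872107] lid end [539.3 342.2] stop [523.4 342.7]
```

{"name": "move_arm", "arguments": {"rotation": [[0,0,0],[0,0,0],[0,0,0],[0,0,0],[0,0,0],[0,0,0],[0,0,0],[0,0,0],[0,0,0]], "travel": [[0.028,-0.01,0.15],[0.028,-0.01,0.3],[0.028,-0.01,0.42],[0.028,-0.01,0.52],[0.028,-0.01,0.58],[0.028,-0.01,0.62],[0.028,-0.01,0.64],[0.028,-0.01,0.652],[0.028,-0.01,0.652]], "hand": [40,40,40,40,40,40,40,40,40]}}

```text
time_s: 14.25
tool_pos: [605.2, 336.6, 13.8]
eef_rot: [0.131, 3.138, 0.001]
force: [-1.6, -2.0, 3.3]
gripper_width: 47.5
```

{"name": "move_arm", "arguments": {"rotation": [[0,0,0],[0,0,0],[0,0,0],[0,0,0],[0,0,0],[0,0,0],[0,0,0],[0,0,0],[0,0,0]], "travel": [[0,0,0],[0,0,0],[0,0,0],[0,0,0],[0,0,0],[0,0,-0.2],[0,0,-0.5],[0,0,-0.8],[0,0,-1]], "hand": [64,64,64,64,64,64,64,64,64]}}

```text
time_s: 15.15
tool_pos: [606.0, 337.0, 116.8]
eef_rot: [0.131, 3.136, 0.003]
force: [-0.4, 0.5, 1.3]
gripper_width: 64.1
```

Run:
```python
from h import *
p=cmd([(.028,-.01,.652,0),(0,0,-1,0)])
i,P=cam("wrist"); cv2.imwrite("pics/w7.png",i)
# edges of lid vs stops: overlay expected
overlay(i,P,[(606,336,140,48,-4.7,36),(606,336,166,64,-4.7,16)],"pics/w7.png")
plan([(600,250,150,75),(580,160,200,45),(560,80,200,15),(525,-11.7,115,15)],p)
```

```text
cmd [604.9 336.4 112.9  85.2] meas [606.  337.  116.8  85.2] t 15.2 F [-0.4  0.5  1.3] w 64.1
  -> (600, 250, 150, 75) travel [-0.023 -0.865 -0.371] rot z 0.114
  -> (580, 160, 200, 45) travel [-0.04  -0.921 -0.5  ] rot z 0.333
  -> (560, 80, 200, 15) travel [-0.424 -0.707  0.   ] rot z 0.333
  -> (525, -11.7, 115, 15) travel [-0.795 -0.575  0.85 ] rot z 0.0
```

View pics/w7.png

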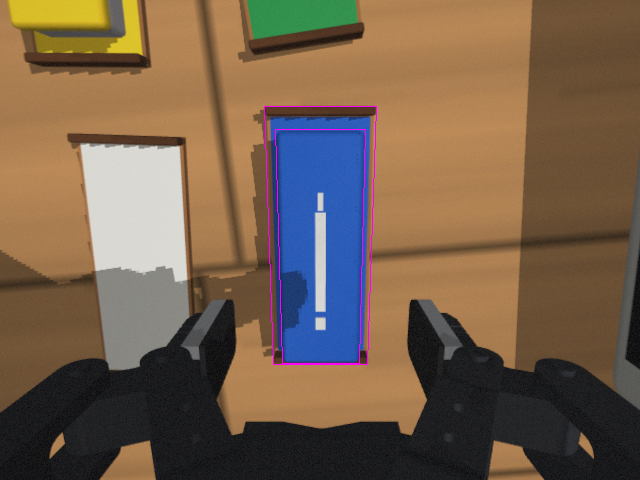

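Wrist view: the lid outline (277–366, 129–363) and the stops (265–377, 107–364) both fit, so blue is centred. Now white.

{"name": "move_arm", "arguments": {"rotation": [[0,0,0.04],[0,0,0.08],[0,0,0.114],[0,0,0.114]], "travel": [[0,-0.2,-0.37],[-0.01,-0.5,-0.37],[-0.023,-0.865,-0.371],[-0.023,-0.865,-0.371]], "hand": [85,85,85,85]}}

```text
time_s: 15.6
tool_pos: [599.6, 246.5, 151.1]
eef_rot: [-0.417, -3.114, 0.002]
force: [-1.3, 0.4, 0.0]
gripper_width: 85.2
```

{"name": "move_arm", "arguments": {"rotation": [[0,0,0.08],[0,0,0.16],[0,0,0.25],[0,0,0.333],[0,0,0.333]], "travel": [[-0.01,-0.25,-0.15],[-0.02,-0.5,-0.3],[-0.03,-0.75,-0.4],[-0.04,-0.921,-0.5],[-0.04,-0.921,-0.5]], "hand": [85,85,85,85,85]}}

```text
time_s: 16.1
tool_pos: [580.6, 159.0, 202.1]
eef_rot: [1.206, 2.899, 0.002]
force: [0.5, 0.5, 0.2]
gripper_width: 84.8
```

{"name": "move_arm", "arguments": {"rotation": [[0,0,0.08],[0,0,0.16],[0,0,0.25],[0,0,0.333],[0,0,0.333]], "travel": [[-0.1,-0.18,0],[-0.2,-0.36,0],[-0.3,-0.54,0],[-0.424,-0.707,0],[-0.424,-0.707,0]], "hand": [85,85,85,85,85]}}

```text
time_s: 16.6
tool_pos: [559.8, 79.3, 199.9]
eef_rot: [-1.912, -2.492, 0.001]
force: [0.4, 0.0, -0.1]
gripper_width: 84.9
```

{"name": "move_arm", "arguments": {"rotation": [[0,0,0],[0,0,0],[0,0,0],[0,0,0],[0,0,0],[0,0,0]], "travel": [[-0.25,-0.18,0.2],[-0.5,-0.36,0.4],[-0.795,-0.575,0.6],[-0.795,-0.575,0.85],[-0.795,-0.575,0.85],[-0.795,-0.575,0.85]], "hand": [85,85,85,85,85,85]}}

```text
time_s: 17.2
tool_pos: [525.7, -10.7, 115.1]
eef_rot: [-1.908, -2.496, -0.0]
force: [1.2, -0.3, 0.2]
gripper_width: 85.0
```

Run:
```python
from h import *
p=cmd([(-.023,-.865,-.371,.114),(-.04,-.921,-.5,.333),(-.424,-.707,0,.333),(-.795,-.575,.85,0)])
i,P=cam("wrist"); overlay(i,P,[(525,-11.7,140,48,-75,64)],"pics/w8.png")
for c,z in(("red",34),("green",34)):print(c,find(i,P,z,(430,780,-160,160),c))
```

```text
cmd [525.1 -11.7 115.   15. ] meas [525.7 -10.7 115.1  15.2] t 17.2 F [ 1.2 -0.3  0.2] w 85.0
red [[580.3, 48.3, 91.3, 47.0, 11.3]]
green [[589.1, -47.9, 54.7, 47.9, 11.6]]
```

View pics/w8.png

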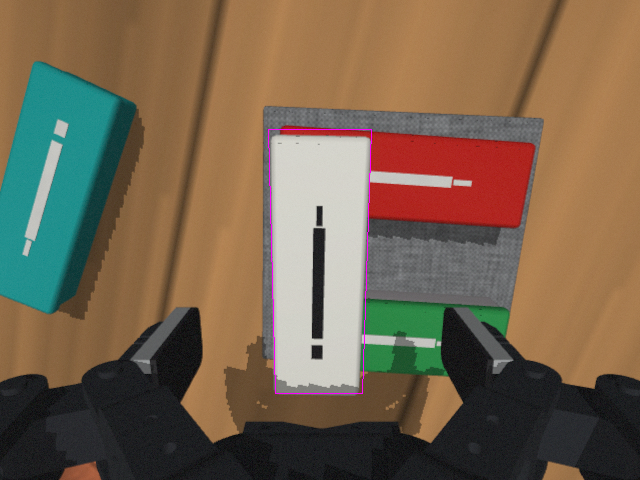

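Wrist view: the white tin (272–370, 135–390) matches the outline. The turquoise look-alike at (65,185) stays untouched. I grip and carry.

Run:
```python
from h import *
p=json.load(open("cmd.json"))
plan([(525.1,-11.7,40.5,15),(525.1,-11.7,125,15),(540,70,125,40),(575,150,115,65),(612.5,217.8,78,83.3)],p)
```

```text
-> (525.1, -11.7, 40.5, 15) travel [-0.     0.     0.745] rot z 0.0
  -> (525.1, -11.7, 125, 15) travel [ 0.     0.    -0.845] rot z 0.0
  -> (540, 70, 125, 40) travel [ 0.751  0.355 -0.   ] rot z -0.278
  -> (575, 150, 115, 65) travel [0.388 0.782 0.1  ] rot z -0.278
  -> (612.5, 217.8, 78, 83.3) travel [-0.053  0.773  0.37 ] rot z -0.203
```

{"name": "move_arm", "arguments": {"rotation": [[0,0,0],[0,0,0],[0,0,0],[0,0,0],[0,0,0],[0,0,0],[0,0,0],[0,0,0],[0,0,0],[0,0,0],[0,0,0],[0,0,0],[0,0,0],[0,0,0]], "travel": [[0,0,0.2],[0,0,0.4],[0,0,0.6],[0,0,0.7],[0,0,0.745],[0,0,0.745],[0,0,0.745],[0,0,0.745],[0,0,0.745],[0,0,0.745],[0,0,0.745],[0,0,0.745],[0,0,0.745],[0,0,0.745]], "hand": [85,85,85,85,85,85,40,40,40,40,40,40,40,40]}}

```text
time_s: 18.65
tool_pos: [525.5, -11.7, 41.4]
eef_rot: [1.912, 2.492, 0.001]
force: [-1.0, 0.2, 5.1]
gripper_width: 47.1
```

{"name": "move_arm", "arguments": {"rotation": [[0,0,0],[0,0,0],[0,0,0],[0,0,0],[0,0,0]], "travel": [[0,0,-0.1],[0,0,-0.3],[0,0,-0.5],[0,0,-0.7],[0,0,-0.845]], "hand": [40,40,40,40,40]}}

```text
time_s: 19.15
tool_pos: [525.4, -11.7, 126.9]
eef_rot: [1.911, 2.492, 0.001]
force: [-0.0, 0.0, -1.5]
gripper_width: 47.2
```

{"name": "move_arm", "arguments": {"rotation": [[0,0,-0.06],[0,0,-0.12],[0,0,-0.18],[0,0,-0.24],[0,0,-0.278],[0,0,-0.278]], "travel": [[0.15,0.07,0],[0.3,0.14,0],[0.45,0.21,0],[0.6,0.28,0],[0.751,0.355,0],[0.751,0.355,0]], "hand": [40,40,40,40,40,40]}}

```text
time_s: 19.75
tool_pos: [540.4, 71.7, 125.5]
eef_rot: [1.323, 2.849, 0.001]
force: [0.6, -0.8, -1.0]
gripper_width: 47.2
```

{"name": "move_arm", "arguments": {"rotation": [[0,0,-0.06],[0,0,-0.12],[0,0,-0.18],[0,0,-0.24],[0,0,-0.278],[0,0,-0.278]], "travel": [[0.08,0.15,0.02],[0.16,0.3,0.04],[0.24,0.46,0.06],[0.32,0.62,0.08],[0.388,0.782,0.1],[0.388,0.782,0.1]], "hand": [40,40,40,40,40,40]}}

```text
time_s: 20.35
tool_pos: [575.6, 151.2, 115.0]
eef_rot: [0.676, 3.067, 0.001]
force: [-0.6, -0.7, -1.5]
gripper_width: 47.3
```

{"name": "move_arm", "arguments": {"rotation": [[0,0,-0.05],[0,0,-0.1],[0,0,-0.15],[0,0,-0.203],[0,0,-0.203],[0,0,-0.203],[0,0,-0.203]], "travel": [[-0.01,0.2,0.05],[-0.02,0.4,0.1],[-0.04,0.6,0.2],[-0.053,0.773,0.3],[-0.053,0.773,0.37],[-0.053,0.773,0.37],[-0.053,0.773,0.37]], "hand": [40,40,40,40,40,40,40]}}

```text
time_s: 21.05
tool_pos: [611.4, 216.7, 77.9]
eef_rot: [-0.187, -3.135, 0.001]
force: [0.5, -0.1, -0.4]
gripper_width: 47.0
```

Run:
```python
from h import *
p=cmd([(0,0,.745,0),(0,0,-.845,0),(.751,.355,0,-.278),(.388,.782,.1,-.278),(-.053,.773,.37,-.203)])
o=get_obs();i,P=cam("wrist"); t=o["tool_pos"]; overlay(i,P,[(612.5,217.8,166,64,-6.7,16),(t[0],t[1],140,48,yaw(o)-90,t[2]+23.5)],"pics/w9.png")
plan([(612.5,217.8,12.6,83.3)],p)
```

```text
cmd [612.2 218.   78.   83.3] meas [611.4 216.7  77.9  83.2] t 21.1 F [ 0.5 -0.1 -0.4] w 47.0
  -> (612.5, 217.8, 12.6, 83.3) travel [-0.004 -0.001  0.654] rot z 0.0
```

View pics/w9.png

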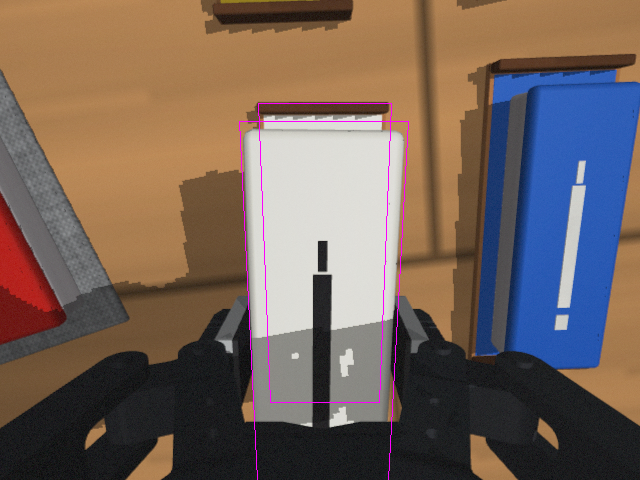

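Wrist view: the dock fits the prediction (stop at row 102), and the lid end at row 129 means the tin sits about +1.5 mm along. I correct by that and lower.

{"name": "move_arm", "arguments": {"rotation": [[0,0,0],[0,0,0],[0,0,0],[0,0,0],[0,0,0],[0,0,0],[0,0,0],[0,0,0],[0,0,0]], "travel": [[0.015,-0.005,0.15],[0.015,-0.005,0.3],[0.015,-0.005,0.42],[0.015,-0.005,0.52],[0.015,-0.005,0.58],[0.015,-0.005,0.62],[0.015,-0.005,0.64],[0.015,-0.005,0.652],[0.015,-0.005,0.652]], "hand": [40,40,40,40,40,40,40,40,40]}}

```text
time_s: 22.0
tool_pos: [610.9, 217.8, 13.5]
eef_rot: [0.182, 3.136, 0.0]
force: [-1.9, -0.4, 1.1]
gripper_width: 47.6
```

{"name": "move_arm", "arguments": {"rotation": [[0,0,0],[0,0,0],[0,0,0],[0,0,0],[0,0,0],[0,0,0],[0,0,0],[0,0,0],[0,0,0]], "travel": [[0,0,0],[0,0,0],[0,0,0],[0,0,0],[0,0,0],[0,0,-0.2],[0,0,-0.5],[0,0,-0.8],[0,0,-1]], "hand": [64,64,64,64,64,64,64,64,64]}}

```text
time_s: 22.9
tool_pos: [611.4, 217.9, 114.9]
eef_rot: [0.182, 3.134, 0.001]
force: [-0.9, -0.9, -0.2]
gripper_width: 64.0
```

Run:
```python
from h import *
p=cmd([(.015,-.005,.652,0),(0,0,-1,0)])
i,P=cam("wrist"); overlay(i,P,[(612,217.5,140,48,-6.7,36),(612,217.5,166,64,-6.7,16)],"pics/w10.png")
w=mask(rect(i,P,36,(500,720,140,300)),"white"); print(find(i,P,36,(500,720,160,275),"white"))
plan([(585,140,170,101),(560,60,170,101)],p)
```

```text
cmd [610.6 217.6 112.8  83.3] meas [611.4 217.9 114.9  83.3] t 22.9 F [-0.9 -0.9 -0.2] w 64.0
[[608.3, 217.1, 145.6, 52.8, -6.7]]
  -> (585, 140, 170, 101) travel [ 0.164 -0.801 -0.572] rot z -0.196
  -> (560, 60, 170, 101) travel [ 0.398 -0.738  0.   ] rot z 0.0
```

View pics/w10.png

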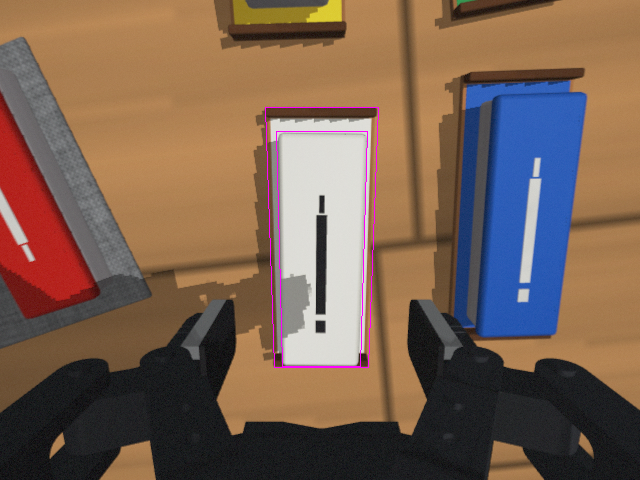

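Wrist view: white's lid (279–368, 133–365) is centred in the stop frame (265–378, 107–366). Now green and red, measured from above without a viewed picture.

{"name": "move_arm", "arguments": {"rotation": [[0,0,-0.06],[0,0,-0.12],[0,0,-0.196],[0,0,-0.196]], "travel": [[0.05,-0.2,-0.4],[0.1,-0.5,-0.6],[0.164,-0.801,-0.8],[0.164,-0.801,-0.8]], "hand": [85,85,85,85]}}

```text
time_s: 23.35
tool_pos: [585.3, 137.6, 195.2]
eef_rot: [-0.301, 3.124, -0.0]
force: [0.2, 1.1, 1.1]
gripper_width: 85.3
```

{"name": "move_arm", "arguments": {"rotation": [[0,0,0],[0,0,0],[0,0,0]], "travel": [[0.2,-0.37,0],[0.398,-0.738,0],[0.398,-0.738,0]], "hand": [85,85,85]}}

```text
time_s: 23.65
tool_pos: [558.1, 57.0, 191.7]
eef_rot: [0.293, -3.125, 0.001]
force: [-1.2, 0.2, 0.0]
gripper_width: 84.7
```

{"name": "move_arm", "arguments": {"rotation": [[0,0,0],[0,0,0],[0,0,0],[0,0,0],[0,0,0]], "travel": [[-0.1,-0.4,0],[-0.3,-0.8,0],[-0.4,-0.9,0],[-0.4,-0.9,0],[-0.4,-0.9,0]], "hand": [85,85,85,85,85]}}

```text
time_s: 24.15
tool_pos: [615.8, -19.8, 191.8]
eef_rot: [0.3, -3.125, -0.001]
force: [-0.5, 0.7, 0.1]
gripper_width: 84.9
```

Run:
```python
from h import *
p=cmd([(.164,-.801,-.8,-.196),(.398,-.738,0,0),(-.4,-.9,0,0)])
i,P=cam("wrist"); cv2.imwrite("pics/w11.png",i)
for c in("red","green"):print(c,find(i,P,34,(430,780,-160,130),c))
```

```text
cmd [616.4 -20.8 192.8 101. ] meas [615.8 -19.8 191.8 101. ] t 24.1 F [-0.5  0.7  0.1] w 84.9
red [[558.1, 42.6, 137.9, 47.7, 11.3]]
green [[581.6, -51.6, 137.3, 46.5, 11.4]]
```

Run:
```python
from h import *
p=json.load(open("cmd.json"))
plan([(581.6,-51.6,100,101.4),(581.6,-51.6,10.5,101.4),(581.6,-51.6,100,101.4)]+[(581.6-35.1*k,-51.6+77.1*k,z,y) for k,z,y in((1,120,101.4),(2,120,99),(3,120,96),(4,110,93.4))]+[(405.9,333.8,78,93.4)],p)
```

```text
-> (581.6, -51.6, 100, 101.4) travel [ 0.401 -0.236  0.928] rot z -0.005
  -> (581.6, -51.6, 10.5, 101.4) travel [-0.     0.     0.895] rot z -0.0
  -> (581.6, -51.6, 100, 101.4) travel [-0.     0.    -0.895] rot z -0.0
  -> (546.5, 25.499999999999993, 120, 101.4) travel [ 0.192  0.825 -0.2  ] rot z -0.0
  -> (511.40000000000003, 102.6, 120, 99) travel [ 0.192  0.825 -0.   ] rot z 0.027
  -> (476.3, 179.7, 120, 96) travel [ 0.226  0.816 -0.   ] rot z 0.033
  -> (441.20000000000005, 256.79999999999995, 110, 93.4) travel [0.268 0.803 0.1  ] rot z 0.029
  -> (405.9, 333.8, 78, 93.4) travel [0.307 0.79  0.32 ] rot z -0.0
```

{"name": "move_arm", "arguments": {"rotation": [[0,0,0],[0,0,0],[0,0,-0.005],[0,0,-0.005],[0,0,-0.005]], "travel": [[0.2,-0.12,0.3],[0.401,-0.236,0.6],[0.401,-0.236,0.928],[0.401,-0.236,0.928],[0.401,-0.236,0.928]], "hand": [85,85,85,85,85]}}

```text
time_s: 24.7
tool_pos: [581.3, -50.6, 100.3]
eef_rot: [0.314, -3.125, -0.001]
force: [-0.0, 0.3, -0.2]
gripper_width: 84.6
```

{"name": "move_arm", "arguments": {"rotation": [[0,0,0],[0,0,0],[0,0,0],[0,0,0],[0,0,0],[0,0,0],[0,0,0],[0,0,0],[0,0,0],[0,0,0],[0,0,0],[0,0,0],[0,0,0],[0,0,0],[0,0,0],[0,0,0]], "travel": [[0,0,0.2],[0,0,0.4],[0,0,0.55],[0,0,0.68],[0,0,0.78],[0,0,0.85],[0,0,0.895],[0,0,0.895],[0,0,0.895],[0,0,0.895],[0,0,0.895],[0,0,0.895],[0,0,0.895],[0,0,0.895],[0,0,0.895],[0,0,0.895]], "hand": [85,85,85,85,85,85,85,85,40,40,40,40,40,40,40,40]}}

```text
time_s: 26.3
tool_pos: [582.0, -51.7, 11.2]
eef_rot: [-0.313, 3.125, -0.0]
force: [-1.3, -0.5, 5.6]
gripper_width: 47.5
```

{"name": "move_arm", "arguments": {"rotation": [[0,0,0],[0,0,0],[0,0,0],[0,0,0],[0,0,0]], "travel": [[0,0,-0.1],[0,0,-0.3],[0,0,-0.5],[0,0,-0.7],[0,0,-0.895]], "hand": [40,40,40,40,40]}}

```text
time_s: 26.8
tool_pos: [581.2, -51.5, 101.1]
eef_rot: [0.313, -3.126, -0.0]
force: [0.7, 0.8, -1.2]
gripper_width: 47.7
```

{"name": "move_arm", "arguments": {"rotation": [[0,0,0],[0,0,0],[0,0,0],[0,0,0]], "travel": [[0.04,0.17,-0.1],[0.09,0.4,-0.2],[0.14,0.62,-0.2],[0.192,0.825,-0.2]], "hand": [40,40,40,40]}}

```text
time_s: 27.2
tool_pos: [545.1, 27.0, 120.3]
eef_rot: [0.313, -3.126, -0.0]
force: [0.2, 0.9, -1.4]
gripper_width: 47.3
```

{"name": "move_arm", "arguments": {"rotation": [[0,0,0],[0,0,0.01],[0,0,0.02],[0,0,0.027]], "travel": [[0.05,0.21,0],[0.1,0.41,0],[0.14,0.62,0],[0.192,0.825,0]], "hand": [40,40,40,40]}}

```text
time_s: 27.6
tool_pos: [509.7, 103.9, 119.9]
eef_rot: [0.246, -3.131, -0.0]
force: [-0.1, -0.3, -1.5]
gripper_width: 46.9
```

{"name": "move_arm", "arguments": {"rotation": [[0,0,0.01],[0,0,0.02],[0,0,0.03],[0,0,0.033]], "travel": [[0.05,0.2,0],[0.11,0.41,0],[0.17,0.61,0],[0.226,0.816,0]], "hand": [40,40,40,40]}}

```text
time_s: 28.0
tool_pos: [474.4, 180.7, 119.8]
eef_rot: [0.165, -3.136, 0.0]
force: [0.5, 0.7, -1.0]
gripper_width: 47.2
```

{"name": "move_arm", "arguments": {"rotation": [[0,0,0.01],[0,0,0.02],[0,0,0.029],[0,0,0.029]], "travel": [[0.06,0.2,0],[0.13,0.4,0.03],[0.2,0.6,0.06],[0.268,0.803,0.1]], "hand": [40,40,40,40]}}

```text
time_s: 28.4
tool_pos: [439.4, 257.6, 109.9]
eef_rot: [0.094, -3.139, 0.0]
force: [0.7, -0.0, -1.2]
gripper_width: 47.5
```

{"name": "move_arm", "arguments": {"rotation": [[0,0,0],[0,0,0],[0,0,0],[0,0,0],[0,0,0],[0,0,0],[0,0,0]], "travel": [[0.07,0.2,0.08],[0.15,0.4,0.16],[0.23,0.6,0.24],[0.307,0.79,0.32],[0.307,0.79,0.32],[0.307,0.79,0.32],[0.307,0.79,0.32]], "hand": [40,40,40,40,40,40,40]}}

```text
time_s: 29.1
tool_pos: [405.5, 333.2, 78.2]
eef_rot: [0.094, -3.14, 0.0]
force: [-0.7, -0.9, -0.9]
gripper_width: 46.9
```

Run:
```python
from h import *
p=cmd([(.401,-.236,.928,-.005),(0,0,.895,0),(0,0,-.895,0),(.192,.825,-.2,0),(.192,.825,0,.027),(.226,.816,0,.033),(.268,.803,.1,.029),(.307,.79,.32,0)])
o=get_obs();i,P=cam("wrist"); t=o["tool_pos"]; overlay(i,P,[(405.9,333.8,166,64,3.4,16),(t[0],t[1],140,48,yaw(o)-90,t[2]+23.5)],"pics/w12.png")
plan([(405.9,333.8,12.6,93.4)],p)
```

```text
cmd [405.7 333.7  78.   93.4] meas [405.5 333.2  78.2  93.4] t 29.1 F [-0.7 -0.9 -0.9] w 46.9
  -> (405.9, 333.8, 12.6, 93.4) travel [-0.002  0.001  0.654] rot z 0.0
```

View pics/w12.png

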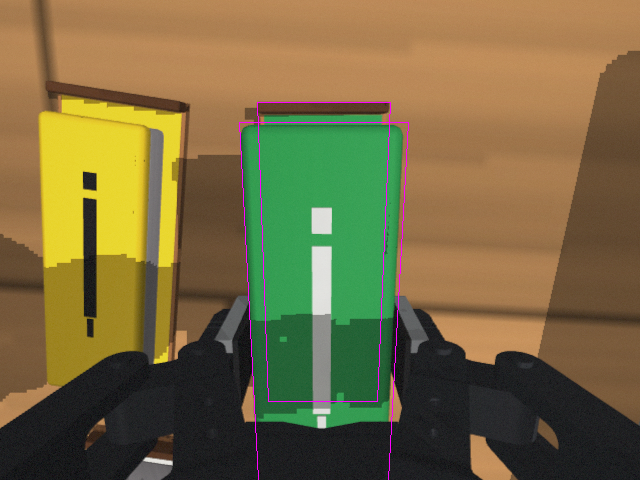

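Wrist view: green is over its dock, with the stop at row 102 and the lid end at row 124, both within 1 mm of the prediction. I lower.

{"name": "move_arm", "arguments": {"rotation": [[0,0,0],[0,0,0],[0,0,0],[0,0,0],[0,0,0],[0,0,0],[0,0,0],[0,0,0],[0,0,0]], "travel": [[0,-0.005,0.15],[0,-0.005,0.3],[0,-0.005,0.42],[0,-0.005,0.52],[0,-0.005,0.58],[0,-0.005,0.62],[0,-0.005,0.64],[0,-0.005,0.652],[0,-0.005,0.652]], "hand": [40,40,40,40,40,40,40,40,40]}}

```text
time_s: 30.05
tool_pos: [405.9, 333.4, 13.2]
eef_rot: [-0.094, 3.14, 0.001]
force: [-0.4, 0.3, -1.3]
gripper_width: 47.3
```

{"name": "move_arm", "arguments": {"rotation": [[0,0,0],[0,0,0],[0,0,0],[0,0,0],[0,0,0],[0,0,0],[0,0,0],[0,0,0],[0,0,0]], "travel": [[0,0,0],[0,0,0],[0,0,0],[0,0,0],[0,0,0],[0,0,-0.2],[0,0,-0.5],[0,0,-0.8],[0,0,-1]], "hand": [64,64,64,64,64,64,64,64,64]}}

```text
time_s: 30.95
tool_pos: [406.2, 333.5, 114.6]
eef_rot: [-0.094, 3.139, 0.002]
force: [0.2, 0.9, 0.3]
gripper_width: 63.9
```

Run:
```python
from h import *
p=cmd([(0,-.005,.652,0),(0,0,-1,0)])
i,P=cam("wrist"); overlay(i,P,[(405.9,333.5,140,48,3.4,36),(405.9,333.5,166,64,3.4,16)],"pics/w13.png")
print(find(i,P,36,(300,500,270,390),"green"))
plan([(440,262,160,70),(475,190,160,30),(505,117,160,-15),(557.8,43.5,100,-50),(557.8,43.5,100,-78.7)],p)
print(get_obs()["qpos"].round(2))
```

```text
cmd [405.7 333.2 112.8  93.4] meas [406.2 333.5 114.6  93.4] t 30.9 F [0.2 0.9 0.3] w 63.9
[[402.1, 332.9, 144.6, 52.0, 3.4]]
  -> (440, 262, 160, 70) travel [-0.3   -0.731 -0.472] rot z 0.26
  -> (475, 190, 160, 30) travel [-0.575 -0.557  0.   ] rot z 0.444
  -> (505, 117, 160, -15) travel [-0.782 -0.105  0.   ] rot z 0.5
  -> (557.8, 43.5, 100, -50) travel [-0.573  0.7    0.6  ] rot z 0.389
  -> (557.8, 43.5, 100, -78.7) travel [ 0.  0. -0.] rot z 0.319
[ 0.66  0.45  1.92 -0.    0.76 -0.97]
```

Run:
```python
from h import *
i,P=cam("scene"); print("box base corner",unp(P,72,292,0),unp(P,143,215,0),"knob",unp(P,120,243,60)); s,Q=cam("side"); print(unp(Q,297,132,60),unp(Q,350,155,0))
```

```text
box base corner [ 788.7 -536.1] [ 546.1 -528.4] knob [ 669.4 -479.5]
[ 679.1 -571.1] [ 497.9 -563.6]
```

{"name": "move_arm", "arguments": {"rotation": [[0,0,0.05],[0,0,0.14],[0,0,0.23],[0,0,0.26]], "travel": [[-0.07,-0.15,-0.47],[-0.15,-0.4,-0.47],[-0.3,-0.731,-0.472],[-0.3,-0.731,-0.472]], "hand": [85,85,85,85]}}

```text
time_s: 31.5
tool_pos: [440.6, 259.1, 159.0]
eef_rot: [-0.556, -3.091, 0.003]
force: [-0.2, 1.0, 0.0]
gripper_width: 85.0
```

{"name": "move_arm", "arguments": {"rotation": [[0,0,0.09],[0,0,0.18],[0,0,0.27],[0,0,0.36],[0,0,0.444],[0,0,0.444]], "travel": [[-0.15,-0.15,0],[-0.3,-0.3,0],[-0.45,-0.45,0],[-0.575,-0.557,0],[-0.575,-0.557,0],[-0.575,-0.557,0]], "hand": [85,85,85,85,85,85]}}

```text
time_s: 32.1
tool_pos: [474.5, 189.2, 158.7]
eef_rot: [-1.572, -2.718, 0.003]
force: [0.5, 0.3, -1.0]
gripper_width: 84.9
```

{"name": "move_arm", "arguments": {"rotation": [[0,0,0.09],[0,0,0.18],[0,0,0.27],[0,0,0.36],[0,0,0.45],[0,0,0.5],[0,0,0.5]], "travel": [[-0.15,-0.02,0],[-0.3,-0.04,0],[-0.45,-0.06,0],[-0.6,-0.08,0],[-0.782,-0.105,0],[-0.782,-0.105,0],[-0.782,-0.105,0]], "hand": [85,85,85,85,85,85,85]}}

```text
time_s: 32.8
tool_pos: [504.6, 116.8, 159.1]
eef_rot: [-2.489, -1.916, 0.002]
force: [0.8, -0.2, 0.2]
gripper_width: 84.4
```

{"name": "move_arm", "arguments": {"rotation": [[0,0,0.09],[0,0,0.18],[0,0,0.27],[0,0,0.36],[0,0,0.45],[0,0,0.54],[0,0,0.63],[0,0,0.708],[0,0,0.708],[0,0,0.708],[0,0,0.708]], "travel": [[-0.1,0.12,0],[-0.2,0.24,0],[-0.3,0.36,0],[-0.4,0.48,0],[-0.5,0.6,0.1],[-0.573,0.7,0.2],[-0.573,0.7,0.3],[-0.573,0.7,0.4],[-0.573,0.7,0.4],[-0.573,0.7,0.4],[-0.573,0.7,0.4]], "hand": [85,85,85,85,85,85,85,85,85,85,85]}}

```text
time_s: 33.9
tool_pos: [558.1, 44.0, 120.3]
eef_rot: [3.125, 0.317, 0.001]
force: [-0.5, -0.1, 0.8]
gripper_width: 84.9
```

Run:
```python
from h import *
p=cmd([(-.3,-.731,-.472,.26),(-.575,-.557,0,.444),(-.782,-.105,0,.5),(-.573,.7,.4,.708)])
i,P=cam("wrist"); cv2.imwrite("pics/w14.png",i); print(find(i,P,34,(430,700,-60,130),"red"))
```

```text
cmd [558.   43.6 120.  -78.7] meas [558.1  44.  120.3 -78.4] t 33.9 F [-0.5 -0.1  0.8] w 84.9
[[559.0, 43.7, 137.9, 47.0, 11.3]]
```

The red tin agrees with the plan (559.0, 43.7), and the cabinet is well away from the red dock. I grip red.

{"name": "move_arm", "arguments": {"rotation": [[0,0,0],[0,0,0],[0,0,0]], "travel": [[-0.003,0,0.2],[-0.003,0,0.4],[-0.003,0,0.5]], "hand": [85,85,85]}}

```text
time_s: 34.25
tool_pos: [557.2, 43.6, 69.2]
eef_rot: [-3.126, -0.313, 0.001]
force: [0.2, 0.3, -0.5]
gripper_width: 85.2
```

{"name": "move_arm", "arguments": {"rotation": [[0,0,0],[0,0,0],[0,0,0],[0,0,0],[0,0,0],[0,0,0],[0,0,0],[0,0,0],[0,0,0],[0,0,0],[0,0,0],[0,0,0],[0,0,0],[0,0,0],[0,0,0]], "travel": [[0,0,0.15],[0,0,0.3],[0,0,0.42],[0,0,0.52],[0,0,0.57],[0,0,0.595],[0,0,0.595],[0,0,0.595],[0,0,0.595],[0,0,0.595],[0,0,0.595],[0,0,0.595],[0,0,0.595],[0,0,0.595],[0,0,0.595]], "hand": [85,85,85,85,85,85,85,40,40,40,40,40,40,40,40]}}

```text
time_s: 35.75
tool_pos: [558.1, 43.6, 11.1]
eef_rot: [3.126, 0.31, 0.001]
force: [0.3, -0.0, 5.4]
gripper_width: 47.4
```

{"name": "move_arm", "arguments": {"rotation": [[0,0,0],[0,0,0],[0,0,0],[0,0,0],[0,0,0]], "travel": [[0,0,-0.1],[0,0,-0.3],[0,0,-0.5],[0,0,-0.7],[0,0,-0.895]], "hand": [40,40,40,40,40]}}

```text
time_s: 36.25
tool_pos: [557.4, 43.6, 101.2]
eef_rot: [-3.126, -0.31, 0.0]
force: [1.2, -0.2, -1.5]
gripper_width: 47.1
```

Run:
```python
from h import *
p=cmd([(-.003,0,.5,0),(0,0,.595,0),(0,0,-.895,0)])
x,y=p[:2]; dx,dy=(410-x)/5,(-342.5-y)/5
plan([(x+dx*k,y+dy*k,z,w) for k,z,w in((1,120,-78.7),(2,120,-80),(3,120,-82),(4,110,-84.6),(5,78,-84.6))],p)
```

```text
cmd [557.7  43.6 100.  -78.7] meas [557.4  43.6 101.2 -78.7] t 36.2 F [ 1.2 -0.2 -1.5] w 47.1
  -> (np.float64(528.147493046474), np.float64(-33.64191752991044), 120, -78.7) travel [-0.441  0.699 -0.2  ] rot z 0.0
  -> (np.float64(498.61061978485554), np.float64(-110.85643814743281), 120, -80) travel [-0.441  0.699 -0.   ] rot z 0.014
  -> (np.float64(469.073746523237), np.float64(-188.07095876495518), 120, -82) travel [-0.425  0.709 -0.   ] rot z 0.022
  -> (np.float64(439.5368732616185), np.float64(-265.2854793824776), 110, -84.6) travel [-0.4    0.724  0.1  ] rot z 0.029
  -> (np.float64(410.0), np.float64(-342.5), 78, -84.6) travel [-0.367  0.741  0.32 ] rot z -0.0
```

{"name": "move_arm", "arguments": {"rotation": [[0,0,0],[0,0,0],[0,0,0],[0,0,0]], "travel": [[-0.1,0.15,-0.1],[-0.21,0.33,-0.2],[-0.32,0.51,-0.2],[-0.441,0.699,-0.2]], "hand": [40,40,40,40]}}

```text
time_s: 36.65
tool_pos: [527.2, -34.9, 120.4]
eef_rot: [3.126, 0.311, 0.0]
force: [0.5, 0.8, -1.3]
gripper_width: 47.3
```

{"name": "move_arm", "arguments": {"rotation": [[0,0,0],[0,0,0.005],[0,0,0.01],[0,0,0.014]], "travel": [[-0.11,0.17,0],[-0.22,0.35,0],[-0.33,0.53,0],[-0.441,0.699,0]], "hand": [40,40,40,40]}}

```text
time_s: 37.05
tool_pos: [497.3, -112.3, 119.9]
eef_rot: [-3.129, -0.275, 0.001]
force: [0.4, -0.1, -1.5]
gripper_width: 47.2
```

{"name": "move_arm", "arguments": {"rotation": [[0,0,0.005],[0,0,0.01],[0,0,0.016],[0,0,0.022]], "travel": [[-0.11,0.18,0],[-0.21,0.35,0],[-0.32,0.53,0],[-0.425,0.709,0]], "hand": [40,40,40,40]}}

```text
time_s: 37.45
tool_pos: [467.7, -189.2, 119.9]
eef_rot: [-3.133, -0.221, 0.002]
force: [0.2, -0.4, -0.8]
gripper_width: 47.1
```

{"name": "move_arm", "arguments": {"rotation": [[0,0,0.01],[0,0,0.02],[0,0,0.029],[0,0,0.029]], "travel": [[-0.1,0.18,0],[-0.2,0.36,0.03],[-0.3,0.54,0.06],[-0.4,0.724,0.1]], "hand": [40,40,40,40]}}

```text
time_s: 37.85
tool_pos: [438.3, -266.4, 109.9]
eef_rot: [-3.138, -0.149, 0.001]
force: [-0.9, -0.3, -1.5]
gripper_width: 47.1
```

{"name": "move_arm", "arguments": {"rotation": [[0,0,0],[0,0,0],[0,0,0],[0,0,0],[0,0,0],[0,0,0],[0,0,0]], "travel": [[-0.09,0.19,0.08],[-0.18,0.38,0.16],[-0.28,0.57,0.24],[-0.367,0.741,0.32],[-0.367,0.741,0.32],[-0.367,0.741,0.32],[-0.367,0.741,0.32]], "hand": [40,40,40,40,40,40,40]}}

```text
time_s: 38.55
tool_pos: [410.2, -342.2, 78.3]
eef_rot: [-3.138, -0.151, 0.0]
force: [0.0, -0.3, -2.2]
gripper_width: 47.0
```

Run:
```python
from h import *
p=cmd([(-.441,.699,-.2,0),(-.441,.699,0,.014),(-.425,.709,0,.022),(-.4,.724,.1,.029),(-.367,.741,.32,0)])
o=get_obs();i,P=cam("wrist"); t=o["tool_pos"]; overlay(i,P,[(410,-342.5,166,64,5.4,16),(t[0],t[1],140,48,yaw(o)+90,t[2]+23.5)],"pics/w15.png")
plan([(410,-342.5,12.6,-84.6)],p)
```

```text
cmd [ 410.4 -342.7   78.   -84.5] meas [ 410.2 -342.2   78.3  -84.5] t 38.5 F [ 0.  -0.3 -2.2] w 47.0
  -> (410, -342.5, 12.6, -84.6) travel [-0.004 -0.002  0.654] rot z 0.001
```

View pics/w15.png

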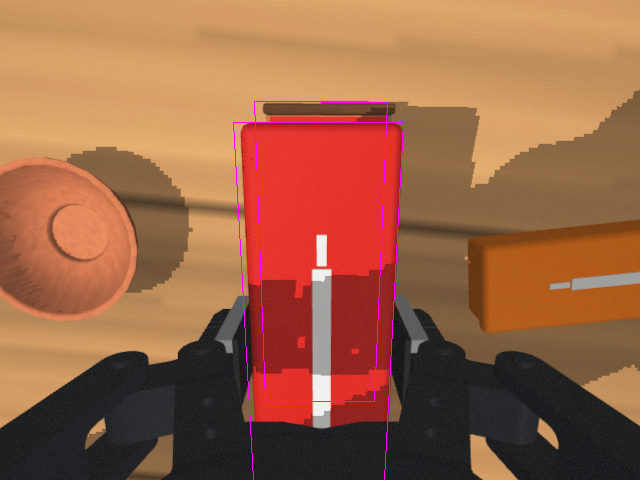

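Wrist view: red is over its dock. The stop spans columns 264–395 (predicted 255–388) at row 103, so the dock lies about 3.5 mm further along tool +y and 1 mm back. The orange look-alike at (560,280) is ignored. I correct and lower.

{"name": "move_arm", "arguments": {"rotation": [[0,0,0],[0,0,0],[0,0,0],[0,0,0],[0,0,0],[0,0,0],[0,0,0],[0,0,0],[0,0,0]], "travel": [[-0.01,0.034,0.15],[-0.01,0.034,0.3],[-0.01,0.034,0.42],[-0.01,0.034,0.52],[-0.01,0.034,0.58],[-0.01,0.034,0.62],[-0.01,0.034,0.64],[-0.01,0.034,0.652],[-0.01,0.034,0.652]], "hand": [40,40,40,40,40,40,40,40,40]}}

```text
time_s: 39.5
tool_pos: [410.0, -346.4, 13.2]
eef_rot: [3.137, 0.15, 0.001]
force: [-0.2, -0.4, -0.9]
gripper_width: 47.6
```

{"name": "move_arm", "arguments": {"rotation": [[0,0,0],[0,0,0],[0,0,0],[0,0,0],[0,0,0],[0,0,0],[0,0,0],[0,0,0],[0,0,0],[0,0,0],[0,0,0],[0,0,0]], "travel": [[0,0,0],[0,0,0],[0,0,0],[0,0,0],[0,0,0],[0,0,-0.2],[0,0,-0.5],[0,0,-0.8],[0,0,-1],[0,0,-1],[0,0,-1],[0,0,-1]], "hand": [64,64,64,64,64,64,64,64,64,64,64,64]}}

```text
time_s: 40.7
tool_pos: [409.1, -345.6, 111.8]
eef_rot: [-3.137, -0.15, 0.002]
force: [-0.6, 0.1, 0.1]
gripper_width: 63.9
```

Run:
```python
from h import *
p=cmd([(-.01,.034,.652,0),(0,0,-1,0)])
i,P=cam("wrist"); overlay(i,P,[(409,-346,140,48,5.4,36),(409,-346,166,64,5.4,16)],"pics/a.png")
s,Q=cam("side"); overlay(s,Q,[(407.5,221.4,140,48,-5.1,36),(606,336,140,48,-4.7,36),(612,217.5,140,48,-6.7,36),(405.9,333.5,140,48,3.4,36),(409,-346,140,48,5.4,36)],"pics/b.png")
cv2.imwrite("pics/w16.png",np.hstack([cv2.resize(i[80:400,160:480],(400,400)),cv2.resize(s[150:430,150:430],(400,400))]))
```

```text
cmd [ 409.7 -346.2  112.8  -84.5] meas [ 409.1 -345.6  111.8  -84.5] t 40.7 F [-0.6  0.1  0.1] w 63.9
```

View pics/w16.png

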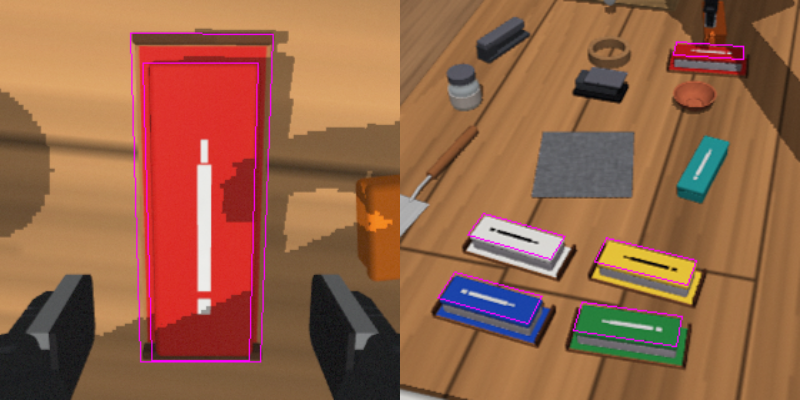

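All five tins lie in their docks with lids on the outlines: red is centred between its stops in the left panel, and white, yellow, blue and green are seated in the right panel. The gripper is about 100 mm up and touches nothing.

```bash
python3 -c "
from bench import *
print(sign_off())"
```

```text
the job is handed in; nothing more can be done
None
```

I moved all five tins one at a time (yellow, blue, white, green, red), each onto the dock of its own colour, released them all and handed the job in at about 41 s. No verdict was reported.

- **Close wrist checks after release:** yellow measured about 0.5 mm from its dock's centre. The drawn outlines for blue, white and red fitted their lids and stops to about 1–2 mm.
- **Green:** I did not view it close up after release. It was within about 1 mm just before lowering, and its lid lines up in the final side view.
- **Final state:** the last side view shows all five tins seated on their docks. The gripper was open, about 100 mm above the table, and the force reading was near zero.
- **Disagreements:**
  - The scene camera put the docks 4–5 mm off the side and wrist cameras in x.
  - For the red dock's y the scene camera was the right one, and I shifted 3.4 mm before lowering.
  - The automatic rectangle fits on docked tins read a few mm off because felt of the same colour merged with the lid, so I relied on the outlines.

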